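# Slide the pepper mill home into the bottle rack and drop the bar

## Robot

A 7-joint arm with a two-finger parallel gripper is mounted at the origin on a cart in front of the work surface, level with it; the furniture and walls round the work are solid. World frame = base frame: x ahead of the robot, y to its left, z up, the work surface at z = 0. Lengths are in m, angles in rad, forces in N, time in s.
With the tool pointing down it reaches from about 0.425 to 0.875 m from the base axis. Payload 4.7 kg.
Tool frame: the origin (TCP) lies on the centre line of the jaws, within the pads' length; the fingertips stand ahead of it and the grasp point (between the pads) lies 2 mm behind it (nose_length is the z of the fingertips in the tool frame, in m); z points along the fingers, y is the line along which they close (so a half turn about z gives the same grasp; the last joint's range is limited). The gripper opens to 87 mm and grips with 3 to 60 N. Pads are 19 mm wide; open, the fingers measure 117 mm over their backs; the gripper's body (75 mm by 190 mm) begins 51 mm behind the grasp point.
Start: joints at [-1.304, 0.321, -0.07, 1.45, 0.023, 1.371, -0.057], TCP at [0.163, 0.629, 0.24] pointing down, gripper open.
Joint ranges: [-2.86, 2.86], [-0.3, 2.09], [-1.38, 1.24], [0.06, 2.45], [-1.56, 4.7], [0.09, 2.05], [-2.69, 2.69]. Speed limits (rad/s): [2.57, 2.57, 3.14, 3.14, 3.14, 3.14, 3.14].

## Interface

Orientations are given as a rotation vector (axis times angle).
In Python, from bench import * gives the robot as it stands.
- The arm moves only by the tool send_rows, never from a script. Its arguments are lists of equal length, an entry for each row: "xyz": the shift along the tool's x, y, z in mm, a list of three; "dr": the turn, a rotation vector about the tool's x, y, z in rad, a list of three. A call has exactly 10 rows; each row is the pose to reach, as a shift and turn from the pose commanded when the call began, along the tool's axes at that moment; what a row does not reach only later rows make up. A row lasts 1/12 s, in which the tool goes at most 41.7 mm and 7.16 degrees, less where a joint would pass 70% of its speed; a pose out of reach is approached as far as the arm can. A call with a gripper value outside its range is refused whole. "jaw" is the finger opening in mm, from 0 to 87, set as the call begins (left out, the last holds). The fingers move at their own pace and stop on an object; "grip_force" is the grip in N (left out, the last holds). Time passes only in rows, so rows that repeat a pose let the fingers close, or fill a call up. It gives the time, the measured TCP pose, the force, the opening and the grip force at its end, in the units of the state.
- get_state(): the state, without advancing time (a new reading comes with each control period).
- get_image(name): name is "scene" or "top"; returns the picture (420x560x3 uint8, red, green, blue); there is no depth.
- calibration(name): a dict with "vfov" (degrees; the focal length in pixels is half the picture's height over the tangent of half this angle, whatever the lens; pixels are square), "cx", "cy" (the principal point, pixels), "rvec" (rotation vector, rad) and "tvec" (3), from world to camera coordinates, as OpenCV has them. Camera axes: x right, y down, z forward; pixel columns grow to the right and rows downward; lengths in m; the calibration is good to about 2 mm. A picture is of the moment at which its call begins. calibration takes no time and is no camera call.
- close_job(): hands the job in; it is judged then, once.
The state is a dict: "time": time; "joint_positions": joint angles; "qd": joint speeds; "joint_torque": joint torques, N m; "position": TCP position; "tool_rot": TCP orientation; "ft_force": force on the tool from outside, world axes, zero at the start; "torque": the same for the moment, N m; "grip_width": opening from 0.0 (shut) to 1.0 (fully open); "grip_force": force on a finger pad.
Only numpy, scipy, OpenCV 4.12 (cv2) and the standard library are available. Lean on these libraries where they do the work, as an engineer would, in place of code of your own. Each camera call takes 0.05 s, during which the arm holds its last target. There are 200 camera calls.

## Task

Put the pepper mill away in the bottle rack: with the fingertips, push it low on its foot so that it slides upright along the worktop into the empty bay until it is fully home against the back of the rack. Then, with a fingertip, push the raised retaining bar over and fully down across the front of the rack into its cradle, so that nothing can topple out. Do not grip, lift or tip the mill, and leave the bottles and everything else where they stand.

Things in the scene. Friction and masses are not known exactly. Their poses are not given: they have to be found in the camera images.
- pepper_mill: Pepper mill to put away: dark turned wood, small steel ball on top, round, 203 mm tall, 0.2-0.35 kg. Origin at the centre of its underside, z up. Flat round foot 60 mm across with an upright rim 20 mm high; above it narrows to 29 mm at z = 80 mm; shoulder and head 42 mm across at z = 130-170 mm. Stands upright in front of the rack. Pushed higher than about 40 mm it may tip instead of sliding.
- bottle_rack: Rack of 8 mm steel wire, fixed, no floor: things in it stand on the worktop. Origin on the worktop, x to its back (away from the robot), y left, z up; yaw within 0.15 rad. Three bays side by side at y = -76, 0, +76 mm, each 68 mm wide between wires, open to -x. Front posts at x = -28 mm, y = +-38 and +-114 mm. Two bays, differing from run to run, hold a bottle; the third is empty.
- back_wire (a point): Middle of the low back wire of the rack, on its front face: x = +30, y = 0, z = 14 mm in the rack's frame; same axes as the rack. The mill is fully home when its foot touches this wire, with its origin at x = 0 in the rack's frame. Low wires run at z = 14 mm, the highest at 72 mm.
- retaining_bar (a joint): Bar of 8 mm wire, 272 mm from hinge to ball, swinging in the rack's upright plane x = -46 mm about a hinge at the left end: y = +131, z = 52 mm in the rack's frame. 0: level across all three bays, in the open cradle at the right end (stop). Grows as raised: pi/2 straight up, 1.95 leaning out to the left (stop). Starts at 1.58 to 1.9. Stiff hinge, about 0.12 N m: stays where left.
- bar_knob (a point): Centre of the black ball, 20 mm in diameter, at the free end of the retaining bar.
- oil_bottle: Green glass bottle, 60 mm in diameter, 245 mm tall, standing in one bay of the rack with 4 mm play to each side; origin at the centre of its underside. Leave it where it is.
- vinegar_bottle: Amber glass bottle, 60 mm in diameter, 190 mm tall, standing in another bay of the rack with 4 mm play to each side; origin at the centre of its underside. Leave it where it is.
- mug: Tall white mug with painted flowers, standing upside down, 69x92x118 mm, to the right. Origin at the centre of its underside. Leave it alone.
- egg_timer: Wind-up kitchen timer, 61x60x52 mm, right of the rack. Origin at the centre of its underside. Leave it alone.
- creamer_a: Milk portion pot, 39 mm across, 21 mm tall, front right. Origin at the centre of its underside. Leave it alone.
- creamer_b: Second milk portion pot, 39 mm across, 21 mm tall, front right. Origin at the centre of its underside. Leave it alone.
- sachet_a: Coffee sachet lying flat, 40x66x9 mm, front right. Origin at the centre of its underside. Leave it alone.
- sachet_b: Sugar sachet lying flat, 34x62x9 mm, front right. Origin at the centre of its underside. Leave it alone.
Not all that is in view belongs to the job. Leave any yellow look-alike of the oil_bottle alone.

How it is judged:
On the way, in this order (a step that is already met when the one before it is completed fails the run):
1. the mill stands upright, fully home in the empty bay, the bar still raised (x of pepper_mill in the frame of bottle_rack between -0.01 and 0.008 m and (y of pepper_mill in the frame of bottle_rack between -0.088 and -0.064 m or y of pepper_mill in the frame of bottle_rack between -0.012 and 0.012 m or y of pepper_mill in the frame of bottle_rack between 0.064 and 0.088 m) and angle between pepper_mill's own z axis and vertical below 0.1 rad and height (world z) of pepper_mill below 0.006 m and value of joint retaining_bar above 0.5 rad), for 0.2 s.
2. the retaining bar is fully down in its cradle (value of joint retaining_bar below 0.05 rad), for 0.2 s.
At the end, for the whole second after the job is handed in: The mill stands upright (within 0.10 rad) on the worktop in the empty bay, within 10 mm of touching the back wires; the retaining bar is down within 0.05 rad of its stop; both bottles stand upright in their bays; nothing is moving (x of pepper_mill in the frame of bottle_rack between -0.01 and 0.008 m and (y of pepper_mill in the frame of bottle_rack between -0.088 and -0.064 m or y of pepper_mill in the frame of bottle_rack between -0.012 and 0.012 m or y of pepper_mill in the frame of bottle_rack between 0.064 and 0.088 m) and angle between each of pepper_mill, oil_bottle, vinegar_bottle's own z axis and vertical below 0.1 rad and height (world z) of pepper_mill below 0.006 m and value of joint retaining_bar below 0.05 rad and x of each of oil_bottle, vinegar_bottle in the frame of bottle_rack above -0.015 m and linear speed of each of pepper_mill, oil_bottle, vinegar_bottle below 0.02 m/s).
It fails at once if the mill is tipped by more than 0.30 rad (angle between pepper_mill's own z axis and vertical above 0.3 rad).
It fails at once if the mill is lifted off the worktop (height (world z) of pepper_mill above 0.015 m).
It fails at once if the mill is taken between the fingers (horizontal distance between the grasp point and pepper_mill below 0.014 m and height (world z) of the grasp point below 0.19 m).
It fails at once if a bottle in the rack is tipped, or shifted by more than 20 mm ((distance of oil_bottle from where it was at the start of the episode above 0.02 m or angle between oil_bottle's own z axis and vertical above 0.3 rad) or (distance of vinegar_bottle from where it was at the start of the episode above 0.02 m or angle between vinegar_bottle's own z axis and vertical above 0.3 rad)).
It fails at once if something else on the worktop is shifted by more than 20 mm (distance of any of mug, egg_timer, creamer_a, creamer_b, sachet_a, sachet_b from where it was at the start of the episode above 0.02 m).
It also fails if it takes over 72 s, if anything falls off the work surface, if the arm or the gripper's body presses on something with over 40 N, if the wrist force passes 120 N, or if a joint passes its speed limit or range.

## Working session

There is one attempt and no reset: what is moved stays moved. The work goes in short steps, Python scripts to look and compute and a tool call to move; the robot and the scene stay as the last step left them, time stands still between calls to the robot, and variables do not carry over. Pictures are saved under pics/ and viewed, at most 11 in all, crops included, and the job is handed in when it is done.

Besides the shell and the picture viewer there is one more tool, called as a command line: name --argument value ..., lists and objects as JSON in quotes. send_rows: Moves the arm, as the interface text tells. Its arguments: {"type":"object","properties":{"xyz":{"type":"array"},"dr":{"type":"array"},"jaw":{"type":"number"},"grip_force":{"type":"number"}},"required":["xyz","dr"]}

```bash
ls; mkdir -p pics
cat > h.py <<'E'
from bench import *
import numpy as np, cv2
R3=lambda v: cv2.Rodrigues(np.array(v,float))[0]
def cam(n):
    c=calibration(n); f=210/np.tan(np.radians(c["vfov"])/2)
    K=np.array([[f,0,c["cx"]],[0,f,c["cy"]],[0,0,1]]); return c,K
def ray(n,u,v):
    c,K=cam(n); R=R3(c["rvec"]); o=-R.T@np.array(c["tvec"]); 
    d=R.T@np.linalg.inv(K)@np.array([u,v,1.]); return o,d
def onz(n,u,v,z):
    o,d=ray(n,u,v); return o+d*(z-o[2])/d[2]
def two(a,b):
    (o1,d1),(o2,d2)=ray("scene",*a),ray("top",*b)
    s=np.linalg.lstsq(np.c_[d1,-d2],o2-o1,rcond=None)[0]; p,q=o1+d1*s[0],o2+d2*s[1]
    return (p+q)/2,np.linalg.norm(p-q)
def proj(n,p):
    c,K=cam(n); return cv2.projectPoints(np.array(p,float).reshape(-1,3),np.array(c["rvec"],float),np.array(c["tvec"],float),K,None)[0].reshape(-1,2)
E
python3 - <<'E'
from h import *
s=get_state(); print({k:np.round(v,3) for k,v in s.items()})
import bench; print([k for k in dir(bench) if 'nose' in k.lower()]) 
for n in("scene","top"):
    print(calibration(n)); im=get_image(n); cv2.imwrite(f"pics/{n}0.png",cv2.resize(im[...,::-1],(800,600),interpolation=cv2.INTER_CUBIC))
    np.save(f"{n}0.npy",im)
E
```

```text
pics
{'time': np.float64(0.0), 'joint_positions': array([-1.304,  0.322, -0.07 ,  1.452,  0.023,  1.371, -0.057]), 'qd': array([ 0.001, -0.002,  0.   ,  0.001,  0.001,  0.   ,  0.   ]), 'joint_torque': array([-0.0000e+00, -4.9129e+01, -4.0400e-01, -3.1252e+01, -6.4000e-02,
        4.4000e-02,  0.0000e+00]), 'position': array([0.163, 0.629, 0.238]), 'tool_rot': array([-3.960e-01, -3.116e+00,  3.000e-03]), 'ft_force': array([-0.388, -0.213, -1.216]), 'torque': array([-0.003,  0.019,  0.029]), 'grip_force': np.float64(0.0), 'grip_width': np.float64(0.993)}
['nose_length']
{'vfov': 56.050313831683596, 'cx': 280.03554758508534, 'cy': 199.628349534574, 'rvec': array([ 0.2234733 , -2.70598288,  1.40997403]), 'tvec': array([0.56087026, 0.08696522, 0.90279813])}
{'vfov': 50.463162472514604, 'cx': 281.1553164183329, 'cy': 203.17243237583762, 'rvec': array([ 1.88840983, -2.24603249,  0.34072691]), 'tvec': array([0.10333048, 0.5334    , 0.75310628])}
```

View pics/scene0.png

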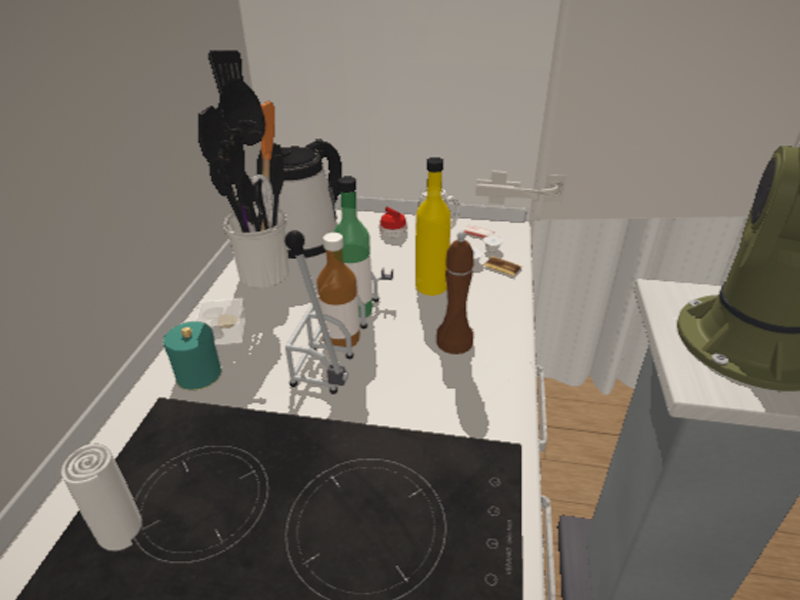

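View pics/top0.png

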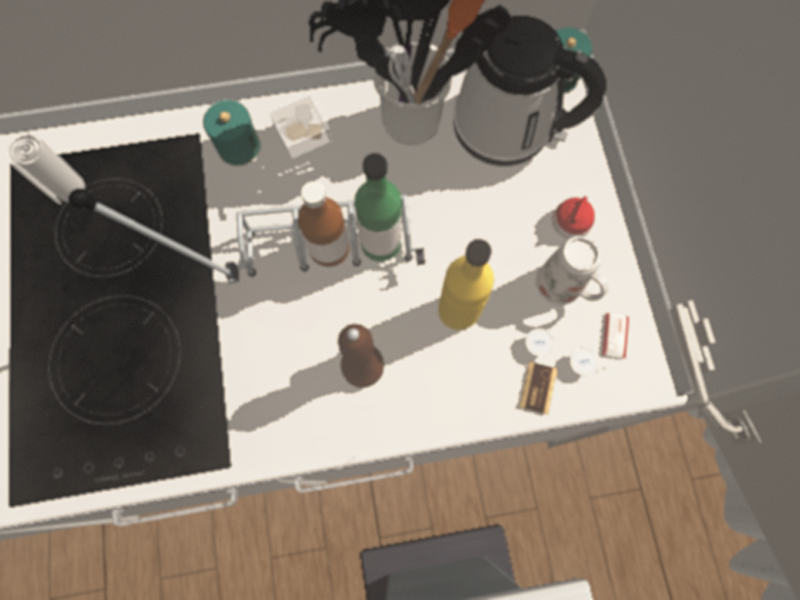

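```bash
python3 -c "
from h import *
print(nose_length)
for n in('scene','top'): print(n, ray(n,280,200))"
```

```text
0.017
scene (array([0.43474957, 0.77372267, 0.5912097 ]), array([ 0.13977403, -0.8073082 , -0.57333898]))
top (array([0.3034944 , 0.05576652, 0.87586704]), array([ 0.29502141, -0.05332221, -0.95403171]))
```

The scene view shows the bar knob at (295,240), hinge at (337,375) and mill at (455,340). The top view shows the left bay empty, amber in the middle and green on the right. There the front posts are at about (250,272), (303,268), (355,262) and (407,257), with the mill foot at (362,368). I'll zoom in for precision.

Run:
```python
from h import *
t=np.load("top0.npy")[120:240,150:310,::-1]; s=np.load("scene0.npy")[155:290,190:350,::-1]
cv2.imwrite("pics/tc.png",cv2.resize(t,(800,600),interpolation=cv2.INTER_CUBIC))
cv2.imwrite("pics/sc.png",cv2.resize(s,(711,600),interpolation=cv2.INTER_CUBIC))
# knob & mill blobs
for n in("scene","top"):
    im=np.load(n+"0.npy"); hsv=cv2.cvtColor(im,cv2.COLOR_RGB2HSV)
    m=((im.max(2)<45)).astype(np.uint8)
    N,L,S,C=cv2.connectedComponentsWithStats(m)
    print(n,"black",[(S[i].tolist(),C[i].round(1).tolist()) for i in range(1,N) if 30<S[i,4]<1500])
    m=((hsv[...,0]<15)&(hsv[...,1]>100)&(hsv[...,2]<140)).astype(np.uint8)
    N,L,S,C=cv2.connectedComponentsWithStats(m)
    print(n,"brown",[(S[i].tolist(),C[i].round(1).tolist()) for i in range(1,N) if 150<S[i,4]<3000])
```

```text
scene black [([189, 99, 60, 59, 1116], [213.8, 117.9]), ([180, 107, 3, 15, 38], [181.1, 115.0]), ([299, 113, 11, 7, 66], [304.0, 116.3]), ([200, 163, 27, 18, 241], [209.7, 172.2]), ([504, 207, 56, 26, 255], [530.7, 224.3]), ([329, 307, 30, 12, 135], [344.8, 311.7]), ([355, 329, 10, 12, 63], [360.8, 335.6]), ([295, 341, 16, 34, 140], [304.7, 357.2]), ([233, 342, 15, 18, 109], [240.9, 348.1]), ([355, 351, 10, 8, 34], [360.1, 354.8]), ([245, 357, 9, 10, 44], [249.0, 362.3]), ([298, 360, 6, 15, 37], [300.6, 366.6])]
scene brown [([182, 72, 10, 41, 274], [187.4, 90.8]), ([313, 168, 18, 23, 345], [321.5, 179.9]), ([222, 175, 28, 38, 510], [234.8, 196.8]), ([306, 190, 25, 58, 949], [318.8, 221.8])]
top black [([388, 34, 30, 35, 215], [400.8, 46.9]), ([44, 97, 85, 34, 1049], [82.7, 111.9]), ([106, 122, 35, 54, 899], [123.7, 146.3]), ([43, 277, 80, 41, 1058], [86.0, 299.1])]
top brown [([312, 0, 27, 29, 459], [322.8, 10.9]), ([210, 143, 30, 25, 432], [223.5, 157.0])]
```

View pics/tc.png

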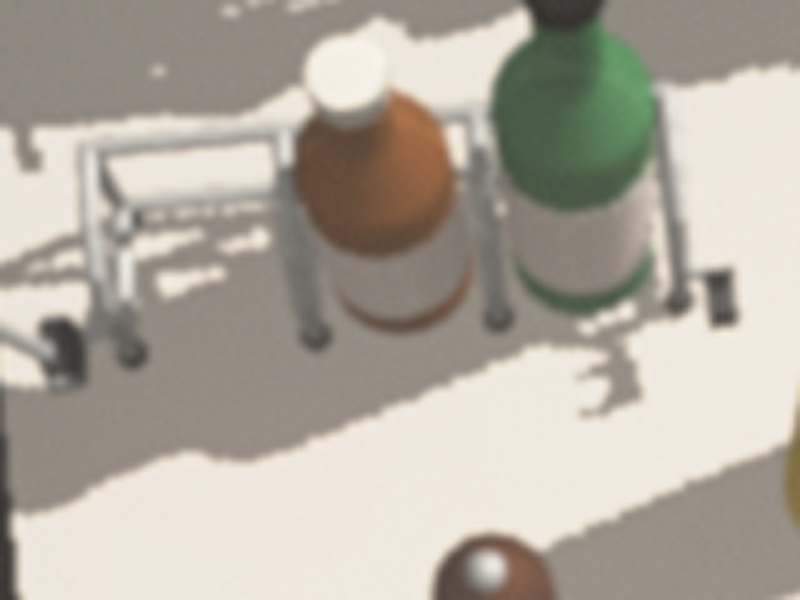

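View pics/sc.png

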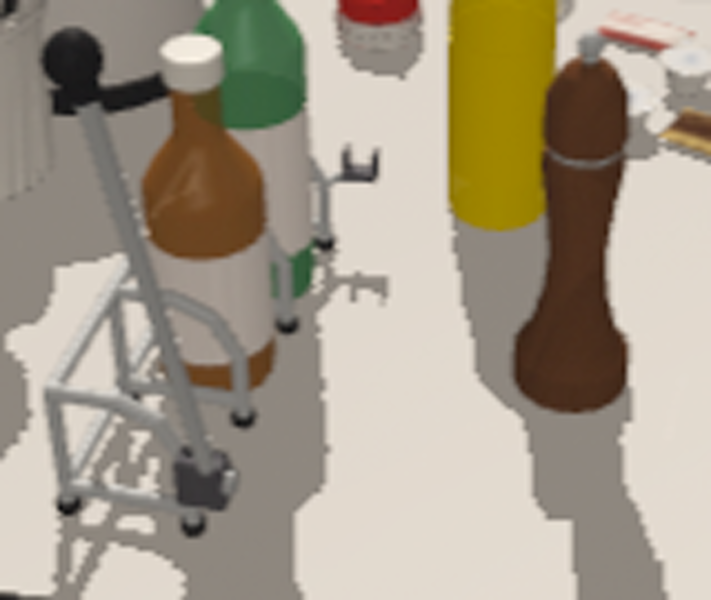

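Both crops are clear. In the top crop the post feet are at (132,352), (316,335), (498,318) and (679,298), with the mill's ball at (488,567). In the scene crop the feet are at (193,522), (242,416), (288,325) and (323,242), the knob at (72,57), the mill ball at (591,46) and the mill foot's bottom at (571,411).

Run:
```python
from h import *
T=lambda u,v:(u/5+150-.4,v/5+120-.4); S=lambda u,v:(u/4.444+190-.4,v/4.444+155-.4)
tp=[(132,352),(316,335),(498,318),(679,298)]; sp=[(193,522),(242,416),(288,325),(323,242)]
P=[]
for a,b in zip(sp,tp):
    p,e=two(S(*a),T(*b)); P.append(p[:2]); print("post",p.round(4),round(e,4),onz("top",*T(*b),.006)[:2].round(4),onz("scene",*S(*a),.006)[:2].round(4))
P=np.array([ (onz("top",*T(*b),.006)[:2]+onz("scene",*S(*a),.006)[:2])/2 for a,b in zip(sp,tp)])
yr=np.array([114,38,-38,-114])/1000
sl=[np.polyfit(yr,P[:,i],1) for i in(0,1)]
ax=np.array([sl[0][0],sl[1][0]]); print("yaxis",ax,np.linalg.norm(ax)); yaw=np.arctan2(-ax[0],ax[1])
R=np.array([[np.cos(yaw),-np.sin(yaw)],[np.sin(yaw),np.cos(yaw)]])
o=P.mean(0)-R@[-.028,0]; print("rack origin",o.round(4),"yaw",yaw)
# back post feet, scene & top-left back corner
print("back foot left rackframe", R.T@(onz("scene",*S(68,503),.006)[:2]-o))
print("mid back foot?", R.T@(onz("top",*T(125,222),.014)[:2]-o))
ball,e=two(S(591,46),T(488,567)); print("mill ball",ball.round(4),e)
fb=onz("scene",*S(571,411),0); c=ray("scene",280,200)[0]; d=(fb-c)[:2]; d/=np.linalg.norm(d)
print("mill foot (scene)",(fb[:2]+.03*d).round(4))
m=(ball[:2]); print("mill in rack",R.T@(m-o))
k,e=two(S(72,57),(82*.7,198*.7)); kr=R.T@(k[:2]-o); print("knob",k.round(4),e,"rack",kr, k[2],"angle",np.arctan2(k[2]-.052,.131-kr[1]),np.hypot(k[2]-.052,.131-kr[1]))
h=lambda a,b:two(S(*a),T(*b)); print("cradle",[h((360,162),(720,300))])
# projections for check
w=lambda x,y,z:np.r_[o+R@[x,y],z]
pts=[w(-.046,.131,.052),w(-.046,-.141,.052),w(.03,.076,.014)]
print("top crop",((proj("top",pts)-[150,120])*5).round(),"scene crop",((proj("scene",pts)-[190,155])*4.444).round())
np.savez("rack.npz",o=o,R=R,m=m)
```

```text
post [0.6315 0.2151 0.0016] 0.0009 [0.6303 0.2143] [0.6296 0.2195]
post [0.6266 0.1393 0.0007] 0.0003 [0.6248 0.1388] [0.6247 0.145 ]
post [ 6.206e-01  6.380e-02 -1.000e-04] 0.0016 [0.6193 0.0637] [0.6179 0.0715]
post [ 6.168e-01 -1.210e-02  2.000e-04] 0.0008 [ 0.6152 -0.0117] [ 0.6146 -0.0042]
yaxis [0.06749694 0.98535387] 0.9876629377593482
rack origin [0.65   0.1027] yaw -0.06839336118571493
back foot left rackframe [0.03270672 0.11682874]
mid back foot? [0.02725371 0.10919421]
mill ball [0.4688 0.0777 0.1932] 0.0022374966659001448
mill foot (scene) [0.4658 0.0784]
mill in rack [-0.17907289 -0.03728972]
knob [0.6204 0.3136 0.3087] 0.0009737531576492984 rack [-0.04389142  0.20839391] 0.30871361242049355 angle 1.863609988322849 0.268126270166864
cradle [(array([ 0.59626768, -0.02413229,  0.04899074]), np.float64(0.00018838988756778456))]
top crop [[ 52. 363.]
 [746. 295.]
 [203. 206.]] scene crop [[210. 477.]
 [365. 146.]
 [102. 432.]]
```

Run:
```python
from h import *
for p in [(460,326)]: print("yellow base front ~",onz("top",p[0]*.7,p[1]*.7,0).round(3))
fb=onz("scene",430*.7,294*.7,0); print("scene yellow near edge",fb.round(3)); c=ray("scene",280,200)[0]; d=(fb-c)[:2]; d/=np.linalg.norm(d); print("centre",fb[:2]+.03*d)
print("counter front edge",[onz("top",u*.7,v*.7,0).round(3)[:2] for u,v in((230,470),(690,400))])
o=np.array([.6518,.0997]);y=-.067;R=np.array([[np.cos(y),-np.sin(y)],[np.sin(y),np.cos(y)]]);np.savez("rack.npz",o=o,R=R)
mt=np.array([.467,.078]);print("mill rack",R.T@(mt-o),"bay",o+R@[0,.076])
c,K=cam("top")
# mill foot check: bottom-most brown in top
print("foot near edge top",onz("top",363*.7,386*.7,0)[:2].round(4), "cap top yellow", onz("top",479*.7,253*.7,.245)[:2].round(3))
```

```text
yellow base front ~ [ 0.501 -0.067  0.   ]
scene yellow near edge [ 0.522 -0.042  0.   ]
centre [ 0.5246883  -0.07161834]
counter front edge [array([0.361, 0.272]), array([ 0.345, -0.356])]
mill rack [-0.18293256 -0.03402365] bay [0.65688819 0.17552948]
foot near edge top [0.4406 0.0818] cap top yellow [ 0.52  -0.068]
```

```bash
cat >> h.py <<'E'
from scipy.spatial.transform import Rotation as Ro, Slerp
_r=np.load("rack.npz"); O,RR=_r["o"],_r["R"]; YAW=-.067
W=lambda x,y,z:np.r_[O+RR@[x,y],z]
def pose(tip,psi,th):
    p=np.array([np.cos(psi),np.sin(psi),0]); Z=np.array([0,0,1.])
    z=np.sin(th)*p-np.cos(th)*Z; x=np.cos(th)*p+np.sin(th)*Z
    R=np.c_[x,np.cross(z,x),z]; return np.array(tip)-.017*z,R
def info():
    s=get_state(); R=R3(s["tool_rot"]); z=R[:,2]; t=s["position"]+.017*z
    print("t",round(float(s["time"]),2),"tip",t.round(4),"tcp",np.round(s["position"],4),"tilt",round(np.degrees(np.arccos(-z[2])),1),"xaz",round(np.degrees(np.arctan2(R[1,0],R[0,0])),1),"F",np.round(s["ft_force"],1),"w",round(float(s["grip_width"])*87,1),"q",np.round(s["joint_positions"],2)); return s
def plan(*wps):  # wps: (tip,psi_deg,th_deg,nrows)
    s=info(); R0=R3(s["tool_rot"]); p0=np.array(s["position"]); pos,Rc=p0,R0; X=[];D=[]
    for tip,psi,th,n in wps:
        P,R=pose(tip,np.radians(psi),np.radians(th)); sl=Slerp([0,1],Ro.from_matrix([Rc,R]))
        for k in range(1,n+1):
            q=pos+(P-pos)*k/n; X.append((R0.T@(q-p0)*1000).round(0).astype(int).tolist()); D.append((Ro.from_matrix(R0).inv()*sl(k/n)).as_rotvec().round(2).tolist())
        pos,Rc=P,R
    for i in range(0,len(X),10): print('call',i//10,'xyz',X[i:i+10],'dr',D[i:i+10])
E
python3 - <<'E'
from h import *
plan(([.30,.36,.29],90,5,10))
E
```

```text
t 0.1 tip [0.1625 0.6288 0.2215] tcp [0.1625 0.6289 0.2385] tilt 0.1 xaz 165.5 F [0.1 0.4 0.5] w 86.8 q [-1.3   0.32 -0.07  1.45  0.02  1.37 -0.06]
call 0 xyz [[-20, -23, -7], [-40, -45, -14], [-60, -68, -20], [-80, -91, -27], [-100, -114, -34], [-120, -136, -41], [-141, -159, -48], [-161, -182, -54], [-181, -205, -61], [-201, -227, -68]] dr [[-0.01, 0.01, 0.13], [-0.01, 0.02, 0.26], [-0.02, 0.02, 0.4], [-0.02, 0.03, 0.53], [-0.03, 0.04, 0.66], [-0.04, 0.05, 0.79], [-0.04, 0.05, 0.92], [-0.05, 0.06, 1.05], [-0.05, 0.07, 1.19], [-0.06, 0.08, 1.32]]
```

send_rows --xyz '[[-20,-23,-7],[-40,-45,-14],[-60,-68,-20],[-80,-90,-27],[-100,-114,-34],[-120,-136,-41],[-140,-159,-48],[-160,-182,-54],[-180,-205,-61],[-200,-227,-68]]' --dr '[[0,0.01,0.12],[-0.01,0.02,0.24],[-0.02,0.02,0.36],[-0.02,0.03,0.48],[-0.03,0.04,0.6],[-0.04,0.05,0.72],[-0.04,0.05,0.84],[-0.05,0.06,0.96],[-0.05,0.07,1.08],[-0.05,0.08,1.2]]' --jaw 36

```text
time: 0.93
position: [0.2997, 0.3577, 0.3075]
tool_rot: [-2.047, -2.289, -0.086]
ft_force: [0.6, 0.1, -0.0]
grip_width: 0.426
grip_force: 0.0
```

Run:
```python
from h import *
plan(([.41,.03,.27],44,20,10))
```

```text
t 0.93 tip [0.2994 0.3592 0.2906] tcp [0.2997 0.3577 0.3075] tilt 5.1 xaz 96.4 F [ 0.6  0.1 -0. ] w 37.0 q [-1.07 -0.15  0.17  1.82 -0.04  1.41 -0.78]
call 0 xyz [[-34, 7, -1], [-68, 14, -2], [-103, 21, -3], [-137, 27, -4], [-171, 34, -5], [-205, 41, -5], [-239, 48, -6], [-274, 55, -7], [-308, 62, -8], [-342, 69, -9]] dr [[-0.02, 0.02, 0.09], [-0.04, 0.05, 0.18], [-0.06, 0.07, 0.27], [-0.08, 0.1, 0.36], [-0.1, 0.12, 0.45], [-0.12, 0.15, 0.54], [-0.14, 0.17, 0.63], [-0.16, 0.2, 0.72], [-0.18, 0.22, 0.8], [-0.2, 0.24, 0.89]]
```

send_rows --xyz '[[-34,7,-1],[-68,14,-2],[-102,21,-3],[-137,27,-4],[-171,34,-5],[-205,41,-5],[-239,48,-6],[-274,55,-7],[-308,62,-8],[-342,69,-9]]' --dr '[[-0.02,0.02,0.09],[-0.04,0.05,0.18],[-0.06,0.07,0.27],[-0.08,0.1,0.36],[-0.1,0.12,0.45],[-0.12,0.15,0.54],[-0.14,0.17,0.63],[-0.16,0.2,0.72],[-0.18,0.22,0.8],[-0.2,0.24,0.89]]'

```text
time: 1.77
position: [0.4064, 0.1406, 0.2826]
tool_rot: [-2.601, -1.461, -0.329]
ft_force: [1.6, -1.5, 1.3]
grip_width: 0.42
grip_force: 0.0
```

Run:
```python
from h import *
plan(([.41,.03,.15],44,20,10))
# planar fit: hs,L1,L2,d with pitch=q2+q4+q6 (3 data x2)
```

```text
t 1.77 tip [0.4084 0.1445 0.2662] tcp [0.4064 0.1406 0.2826] tilt 14.9 xaz 58.5 F [ 1.6 -1.5  1.3] w 36.5 q [-0.11 -0.3  -0.1   2.01 -0.24  1.26 -0.7 ]
call 0 xyz [[-12, 6, 9], [-25, 12, 17], [-37, 18, 26], [-50, 24, 35], [-62, 30, 43], [-75, 36, 52], [-87, 42, 61], [-100, 49, 69], [-112, 55, 78], [-125, 61, 87]] dr [[-0.01, 0.01, 0.02], [-0.02, 0.02, 0.05], [-0.03, 0.03, 0.07], [-0.04, 0.04, 0.1], [-0.05, 0.05, 0.12], [-0.05, 0.05, 0.14], [-0.06, 0.06, 0.17], [-0.07, 0.07, 0.19], [-0.08, 0.08, 0.22], [-0.09, 0.09, 0.24]]
```

```bash
cat > kin.py <<'E'
import numpy as np, itertools
from scipy.spatial.transform import Rotation as Ro
from scipy.optimize import least_squares
D=[([-1.304,.322,-.07,1.452,.023,1.371,-.057],[.1625,.6289,.2385]),([-1.07,-.15,.17,1.82,-.04,1.41,-.78],[.2997,.3577,.3075]),([-.11,-.3,-.1,2.01,-.24,1.26,-.7],[.4064,.1406,.2826])]
def fk(q,P,s):
    h,L1,L2,d,a,b,c=P; r=lambda ax,t:Ro.from_rotvec(np.array(ax)*t)
    A=r([0,0,1],-q[0])*r([0,1,0],q[1])*r([0,0,1],s[0]*q[2]); p=np.array([0,0,h])+A.apply([a,0,L1])
    A=A*r([0,1,0],q[3])*r([0,0,1],s[1]*q[4]); p=p+A.apply([b,0,L2])
    A=A*r([0,1,0],q[5])*r([0,0,1],s[2]*q[6]); return p+A.apply([c,0,d]) if 0 else p+(A*r([0,0,1],-s[2]*q[6])).apply([c,0,d]),A
E
python3 - <<'E'
from kin import *
for s in itertools.product([1,-1],repeat=2):
    f=lambda P:np.concatenate([fk(q,P,(*s,1))[0]-x for q,x in D]+[.02*(P-np.array([.3,.4,.4,.25,0,0,0]))])
    r=least_squares(f,[.3,.4,.4,.25,0,0,0]); print(s,r.x.round(3),np.abs(r.fun[:9]).max().round(4))
E
```

```text
(1, 1) [-0.348  0.351  0.169  0.098 -0.037 -0.394 -0.318] 0.1834
(1, -1) [ 0.326  0.508  0.622  0.388 -0.012  0.059  0.107] 0.172
(-1, 1) [-0.176  0.37   0.413  0.082  0.011 -0.237 -0.07 ] 0.0204
(-1, -1) [ 0.129  0.443  0.505  0.24   0.001 -0.031 -0.009] 0.0261
```

Run:
```python
from h import *
plan(([.40,.02,.24],44,20,5),([.40,.02,.12],44,20,5))
```

```text
t 1.77 tip [0.4084 0.1445 0.2662] tcp [0.4064 0.1406 0.2826] tilt 14.9 xaz 58.5 F [ 1.6 -1.5  1.3] w 36.5 q [-0.11 -0.3  -0.1   2.01 -0.24  1.26 -0.7 ]
call 0 xyz [[-23, 11, -1], [-46, 22, -2], [-69, 34, -2], [-92, 45, -3], [-115, 56, -4], [-121, 56, 19], [-127, 57, 43], [-133, 57, 66], [-140, 57, 89], [-146, 58, 112]] dr [[-0.02, 0.02, 0.05], [-0.04, 0.04, 0.1], [-0.05, 0.05, 0.14], [-0.07, 0.07, 0.19], [-0.09, 0.09, 0.24], [-0.09, 0.09, 0.24], [-0.09, 0.09, 0.24], [-0.09, 0.09, 0.24], [-0.09, 0.09, 0.24], [-0.09, 0.09, 0.24]]
```

send_rows --xyz '[[-23,11,-1],[-46,22,-2],[-69,34,-2],[-92,45,-3],[-115,56,-4],[-115,56,-4],[-115,56,-4],[-115,56,-4],[-115,56,-4],[-115,56,-4]]' --dr '[[-0.02,0.02,0.05],[-0.04,0.04,0.1],[-0.05,0.05,0.14],[-0.07,0.07,0.19],[-0.09,0.09,0.24],[-0.09,0.09,0.24],[-0.09,0.09,0.24],[-0.09,0.09,0.24],[-0.09,0.09,0.24],[-0.09,0.09,0.24]]'

```text
time: 2.6
position: [0.4173, 0.0304, 0.2163]
tool_rot: [-2.724, -1.129, -0.383]
ft_force: [0.1, -0.2, 0.1]
grip_width: 0.412
grip_force: 0.0
```

Run:
```python
from h import *
plan(([.40,.02,.22],44,20,3),([.40,.02,.08],44,20,7))
s=get_state(); print(np.round(s["joint_positions"],4), np.round(R3(s["tool_rot"]),4).tolist(), np.abs(s["qd"]).max())
```

```text
t 2.6 tip [0.4202 0.0347 0.2001] tcp [0.4173 0.0304 0.2163] tilt 17.6 xaz 44.5 F [ 0.1 -0.2  0.1] w 35.9 q [ 0.7  -0.3  -0.5   2.13 -0.46  1.19 -0.43]
call 0 xyz [[-6, -2, -9], [-12, -4, -17], [-18, -6, -26], [-24, -5, -7], [-30, -4, 12], [-36, -3, 31], [-42, -2, 50], [-48, -1, 69], [-54, 0, 88], [-60, 2, 107]] dr [[-0.02, 0.02, 0.0], [-0.04, 0.03, 0.0], [-0.06, 0.05, 0.01], [-0.06, 0.05, 0.01], [-0.06, 0.05, 0.01], [-0.06, 0.05, 0.01], [-0.06, 0.05, 0.01], [-0.06, 0.05, 0.01], [-0.06, 0.05, 0.01], [-0.06, 0.05, 0.01]]
[ 0.6957 -0.301  -0.5034  2.1282 -0.4613  1.1923 -0.4276] [[0.6808, 0.7123, 0.1707], [0.6694, -0.6996, 0.2499], [0.2974, -0.0559, -0.9531]] 0.013270785026722923
```

Run:
```python
from kin import *
R4=np.array([[0.6808, 0.7123, 0.1707], [0.6694, -0.6996, 0.2499], [0.2974, -0.0559, -0.9531]])
D.append(([.6957,-.301,-.5034,2.1282,-.4613,1.1923,-.4276],[.4173,.0304,.2163]))
Rs=[Ro.from_rotvec(v) for v in ([-.396,-3.116,.003],[-2.047,-2.289,-.086],[-2.601,-1.461,-.329])]+[Ro.from_matrix(R4)]
for s in itertools.product([1,-1],repeat=3):
    f=lambda P:np.concatenate([fk(q,P,s)[0]-x for q,x in D]+[.01*(P-np.array([.3,.4,.4,.25,0,0,0]))])
    r=least_squares(f,[.3,.4,.4,.25,0,0,0]); A=[fk(q,r.x,s)[1] for q,_ in D]
    off=[(a.inv()*R).as_rotvec().round(2).tolist() for a,R in zip(A,Rs)]
    print(s,r.x.round(3),np.abs(r.fun[:12]).max().round(4),off)
```

```text
(1, 1, 1) [-0.634  0.148  0.073 -1.668 -0.181  0.945 -0.841] 0.1836 [[-0.0, -0.0, 1.54], [0.11, -0.11, -2.79], [-0.43, 0.45, 2.85], [-0.49, 0.49, 1.68]]
(1, 1, -1) [-0.634  0.148  0.073 -1.668 -0.181  0.945 -0.841] 0.1836 [[-0.0, -0.0, 1.43], [-0.0, 0.13, 1.93], [-0.03, 0.47, 1.49], [-0.22, 0.59, 0.86]]
(1, -1, 1) [ 0.521  0.505  1.145 -0.477 -0.048  1.033  0.403] 0.161 [[-0.04, 0.03, 1.55], [0.05, -0.02, -2.81], [0.08, 0.02, 2.78], [0.44, 0.13, 1.48]]
(1, -1, -1) [ 0.521  0.505  1.145 -0.477 -0.048  1.033  0.403] 0.161 [[-0.04, 0.03, 1.44], [-0.02, 0.04, 1.91], [0.06, -0.03, 1.38], [0.42, -0.06, 0.64]]
(-1, 1, 1) [-0.134  0.372  0.351 -0.074  0.012 -0.021 -0.171] 0.0227 [[0.03, -0.04, 1.68], [0.09, -0.09, -3.13], [-0.49, 0.51, 3.04], [-0.84, 0.84, 2.56]]
(-1, 1, -1) [-0.134  0.372  0.351 -0.074  0.012 -0.021 -0.171] 0.0227 [[0.03, -0.04, 1.56], [-0.0, 0.09, 1.59], [-0.03, 0.52, 1.69], [-0.35, 0.93, 1.8]]
(-1, -1, 1) [ 0.162  0.452  0.507  0.228  0.007  0.023 -0.01 ] 0.0258 [[-0.0, 0.0, 1.68], [-0.0, 0.0, 3.14], [0.01, 0.01, 2.97], [0.0, 0.0, 2.43]]
(-1, -1, -1) [ 0.162  0.452  0.507  0.228  0.007  0.023 -0.01 ] 0.0258 [[-0.0, 0.0, 1.57], [-0.0, 0.0, 1.58], [0.01, 0.0, 1.57], [0.0, -0.0, 1.57]]
```

```bash
cat >> kin.py <<'E'
D.append(([.6957,-.301,-.5034,2.1282,-.4613,1.1923,-.4276],[.4173,.0304,.2163]))
r_=lambda ax,t:Ro.from_rotvec(np.array(ax)*t)
def fk3(q,P):
    o=P.reshape(4,3)
    A=r_([0,0,1],-q[0]); p=A.apply(o[0]); A=A*r_([0,1,0],q[1])*r_([0,0,1],-q[2]); p=p+A.apply(o[1])
    A=A*r_([0,1,0],q[3])*r_([0,0,1],-q[4]); p=p+A.apply(o[2]); A=A*r_([0,1,0],q[5]); p=p+A.apply(o[3])
    return p,A*r_([0,0,1],-q[6]+np.pi/2)
P0=np.array([0,0,.162,0,0,.452,0,0,.507,0,0,.228])
def fit():
    f=lambda P:np.concatenate([fk3(q,P)[0]-x for q,x in D]+[.01*(P-P0)])
    r=least_squares(f,P0); return r.x,np.abs(r.fun[:3*len(D)]).max()
LO=np.array([-2.86,-.3,-1.38,.06,-1.56,.09,-2.69]);HI=np.array([2.86,2.09,1.24,2.45,4.7,2.05,2.69])
def ik(P,pos,R,q0):
    f=lambda q:np.r_[(lambda pr:np.r_[(pr[0]-pos)*10,(pr[1].inv()*Ro.from_matrix(R)).as_rotvec()*2])(fk3(q,P)),.003*(q-q0)]
    best=min((least_squares(f,np.clip(q0+d,LO+.01,HI-.01),bounds=(LO,HI)) for d in [np.zeros(7)]+[np.random.RandomState(i).randn(7)*.4 for i in range(4)]),key=lambda r:r.cost)
    pr=fk3(best.x,P); return best.x,np.linalg.norm(pr[0]-pos),np.linalg.norm((pr[1].inv()*Ro.from_matrix(R)).as_rotvec())
E
python3 - <<'E'
from kin import *; from h import pose
P,e=fit(); print(P.round(3),e)
q0=np.array(D[-1][0])
for tip,psi,th in [([.446,.057,.012],44,20),([.44,.05,.012],44,20),([.41,.03,.12],44,20),([.43,.045,.012],30,20),([.446,.057,.012],44,25),([.486,.187,.012],0,30),([.486,.187,.012],-4,40),([.54,.187,.012],-4,55),([.62,.178,.012],-4,55),([.62,.178,.012],-4,45)]:
    p,R=pose(tip,np.radians(psi),np.radians(th)); q,a,b=ik(P,p,R,q0); print(tip,psi,th,"err mm",round(a*1000,1),round(b,3),q.round(2))
E
```

```text
[-0.002  0.006  0.258 -0.008 -0.036  0.462  0.073  0.002  0.541  0.004
  0.002  0.279] 0.0005855449991188089
[0.446, 0.057, 0.012] 44 20 err mm 0.0 0.0 [ 0.57  0.11 -0.55  2.25 -0.36  0.58 -0.49]
[0.44, 0.05, 0.012] 44 20 err mm 0.0 0.0 [ 0.6   0.1  -0.54  2.27 -0.38  0.58 -0.45]
[0.41, 0.03, 0.12] 44 20 err mm 0.0 0.0 [ 0.69 -0.25 -0.5   2.28 -0.51  0.94 -0.34]
[0.43, 0.045, 0.012] 30 20 err mm 0.0 0.0 [ 0.58  0.04 -0.57  2.32 -0.32  0.51 -0.78]
[0.446, 0.057, 0.012] 44 25 err mm 0.0 0.0 [ 0.67  0.11 -0.55  2.3  -0.57  0.54 -0.21]
[0.486, 0.187, 0.012] 0 30 err mm 0.0 0.0 [-1.65  0.47  1.22  2.23 -0.56  0.32 -1.64]
[0.486, 0.187, 0.012] -4 40 err mm 0.0 0.0 [-1.79  0.6   1.24  2.28 -0.5   0.13 -1.93]
[0.54, 0.187, 0.012] -4 55 err mm 8.1 0.12 [-1.86  0.99  1.17  2.19 -0.11  0.09 -2.69]
[0.62, 0.178, 0.012] -4 55 err mm 8.6 0.145 [-1.59  0.94  1.08  2.04  0.04  0.09 -2.69]
[0.62, 0.178, 0.012] -4 45 err mm 2.1 0.035 [-1.37  0.68  0.93  2.03  0.05  0.09 -2.42]
```

Run:
```python
from h import *
plan(([.413,.024,.012],44.5,20,10))
from kin import *
P,e=fit()
for th in (40,45,50,55):
  for flip in (0,1):
    for q0 in ([-.8,.8,.6,2.1,0,.2,-1.5+2.5*flip],[.3,.8,-.6,2.1,0,.2,-.5+2.5*flip]):
        p,R=pose([.62,.178,.012],np.radians(-4),np.radians(th)); R=R@np.diag([1-2*flip]*2+[1]); q,a,b=ik(P,p,R,np.array(q0)); print(th,flip,"err mm",round(a*1000,1),round(b,3),q.round(2))
```

```text
t 2.6 tip [0.4202 0.0347 0.2001] tcp [0.4173 0.0304 0.2163] tilt 17.6 xaz 44.5 F [ 0.1 -0.2  0.1] w 35.9 q [ 0.7  -0.3  -0.5   2.13 -0.46  1.19 -0.43]
call 0 xyz [[-7, 1, 18], [-14, 2, 35], [-21, 4, 53], [-28, 5, 70], [-34, 6, 88], [-41, 7, 105], [-48, 8, 123], [-55, 9, 140], [-62, 11, 158], [-69, 12, 175]] dr [[-0.01, 0.0, -0.0], [-0.01, 0.01, -0.0], [-0.02, 0.01, -0.0], [-0.02, 0.02, -0.0], [-0.03, 0.02, -0.0], [-0.04, 0.03, -0.0], [-0.04, 0.03, -0.0], [-0.05, 0.04, -0.0], [-0.05, 0.04, -0.0], [-0.06, 0.05, -0.0]]
40 0 err mm 0.0 0.0 [-1.25  0.59  0.9   2.02 -0.37  0.13 -1.87]
40 0 err mm 0.0 0.0 [-1.23  0.59  0.95  2.06 -0.86  0.13 -1.33]
40 1 err mm 0.0 0.0 [-1.25  0.59  0.85  2.02 -0.05  0.14  0.93]
40 1 err mm 0.0 0.0 [-1.24  0.59  0.91  2.03 -0.5   0.13  1.42]
45 0 err mm 2.1 0.035 [-1.37  0.68  0.93  2.03  0.05  0.09 -2.42]
45 0 err mm 2.1 0.035 [-1.37  0.68  0.93  2.03  0.05  0.09 -2.42]
45 1 err mm 0.0 0.0 [-0.67  0.39  0.    2.24  1.81  0.51 -0.85]
45 1 err mm 2.1 0.035 [-1.37  0.68  0.93  2.03  0.05  0.09  0.72]
50 0 err mm 5.6 0.094 [-1.49  0.79  1.01  2.03  0.05  0.09 -2.54]
50 0 err mm 5.6 0.094 [-1.49  0.79  1.01  2.03  0.05  0.09 -2.54]
50 1 err mm 0.0 0.0 [-0.61  0.41 -0.09  2.3   1.99  0.64 -1.03]
50 1 err mm 5.6 0.094 [-1.49  0.79  1.01  2.03  0.05  0.09  0.6 ]
55 0 err mm 8.6 0.145 [-1.59  0.94  1.08  2.04  0.04  0.09 -2.69]
55 0 err mm 8.6 0.145 [-1.59  0.94  1.08  2.04  0.04  0.09 -2.69]
55 1 err mm 0.0 0.0 [-0.61  0.45 -0.1   2.33  2.12  0.76 -1.16]
55 1 err mm 8.6 0.145 [-1.59  0.94  1.08  2.04  0.05  0.09  0.44]
```

send_rows --xyz '[[-7,1,18],[-14,2,35],[-21,4,53],[-28,5,70],[-34,6,88],[-41,7,105],[-48,8,123],[-55,9,140],[-62,11,158],[-69,12,175]]' --dr '[[-0.01,0,0],[-0.01,0.01,0],[-0.02,0.01,0],[-0.02,0.02,0],[-0.03,0.02,0],[-0.04,0.03,0],[-0.04,0.03,0],[-0.05,0.04,0],[-0.05,0.04,0],[-0.06,0.05,0]]'

```text
time: 3.43
position: [0.4093, 0.0198, 0.0277]
tool_rot: [-2.749, -1.125, -0.491]
ft_force: [0.2, 0.2, 1.3]
grip_width: 0.413
grip_force: 0.0
```

Run:
```python
from h import *
p=np.array([np.cos(.777),np.sin(.777)]); m=np.array([.469,.079])
t=lambda d:[*(m+p*d),.012]
plan((t(-.031),44.5,20,8),(t(-.025),44.5,20,2))
np.save("t1.npy",get_image("top"));im=get_image("top")
cv2.imwrite("pics/t1.png",cv2.resize(im[150:330,170:410,::-1],(800,600),interpolation=cv2.INTER_CUBIC))
```

```text
t 3.43 tip [0.4135 0.0239 0.0117] tcp [0.4093 0.0198 0.0277] tilt 20.2 xaz 44.5 F [0.2 0.2 1.3] w 35.9 q [ 0.68 -0.08 -0.54  2.41 -0.54  0.64 -0.25]
call 0 xyz [[6, 0, 2], [11, 0, 4], [17, 0, 6], [22, 0, 8], [28, 0, 10], [33, 0, 12], [39, 0, 14], [44, 0, 16], [47, 0, 17], [50, 0, 18]] dr [[0.0, -0.0, 0.0], [0.0, -0.0, 0.0], [0.0, -0.0, 0.0], [0.0, -0.0, 0.0], [0.0, -0.0, 0.0], [0.0, -0.0, 0.0], [0.0, -0.0, 0.0], [0.0, -0.0, 0.0], [0.0, -0.0, 0.0], [0.0, -0.0, 0.0]]
```

View pics/t1.png

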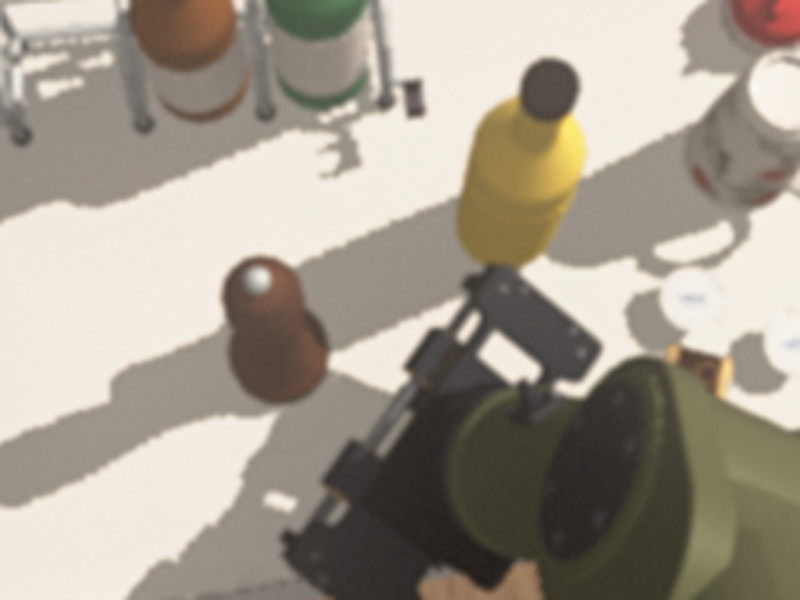

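The mill (280,350) is in line with the open fingers. A bracket on the gripper's right end, at (490,270)–(600,345), comes near the yellow bottle, so I'll check that clearance.

Run:
```python
from h import *
n=np.array([np.sin(.777),-np.cos(.777)])
for z in(.08,.11,.14):
    for u,v in((500,265),(600,340)):
        q=onz("top",170+u*.3,150+v*.3,z)[:2]; print(z,q.round(3),"lateral clearance to yellow",round((np.array([.523,-.07])-q)@n-.03,3))
```

```text
0.08 [ 0.481 -0.051] lateral clearance to yellow 0.013
0.08 [ 0.431 -0.097] lateral clearance to yellow 0.016
0.11 [ 0.474 -0.047] lateral clearance to yellow 0.02
0.11 [ 0.426 -0.091] lateral clearance to yellow 0.023
0.14 [ 0.468 -0.043] lateral clearance to yellow 0.028
0.14 [ 0.421 -0.085] lateral clearance to yellow 0.031
```

send_rows --xyz '[[6,0,2],[11,0,4],[17,0,6],[22,0,8],[28,0,10],[33,0,12],[38,0,14],[42,0,15],[46,0,17],[50,0,18]]' --dr '[[0,0,0],[0,0,0],[0,0,0],[0,0,0],[0,0,0],[0,0,0],[0,0,0],[0,0,0],[0,0,0],[0,0,0]]'

```text
time: 4.37
position: [0.4454, 0.0556, 0.0273]
tool_rot: [-2.751, -1.119, -0.485]
ft_force: [-1.3, -1.9, 0.8]
grip_width: 0.415
grip_force: 1.1
```

Run:
```python
from h import *
p=np.array([np.cos(.777),np.sin(.777)]); m=np.array([.469,.079])
t=lambda d:[*(m+p*d),.012]
plan((t(.035),44.5,21,10))
im=get_image("scene"); 
cv2.imwrite("pics/s1.png",cv2.resize(im[130:310,230:470,::-1],(800,600),interpolation=cv2.INTER_CUBIC))
```

```text
t 4.37 tip [0.4495 0.0597 0.0114] tcp [0.4454 0.0556 0.0273] tilt 20.0 xaz 44.3 F [-1.3 -1.9  0.8] w 36.1 q [ 0.63  0.01 -0.61  2.34 -0.45  0.59 -0.44]
call 0 xyz [[6, 0, 2], [12, 0, 4], [18, 0, 6], [23, 0, 8], [29, 0, 10], [35, 0, 12], [41, 0, 15], [47, 0, 17], [53, 0, 19], [59, 0, 21]] dr [[0.0, 0.0, -0.0], [0.0, 0.0, -0.0], [0.0, 0.0, -0.0], [0.0, 0.01, -0.0], [0.0, 0.01, -0.0], [0.0, 0.01, -0.0], [0.0, 0.01, -0.0], [0.0, 0.01, -0.0], [0.0, 0.01, -0.0], [0.0, 0.02, -0.0]]
```

View pics/s1.png

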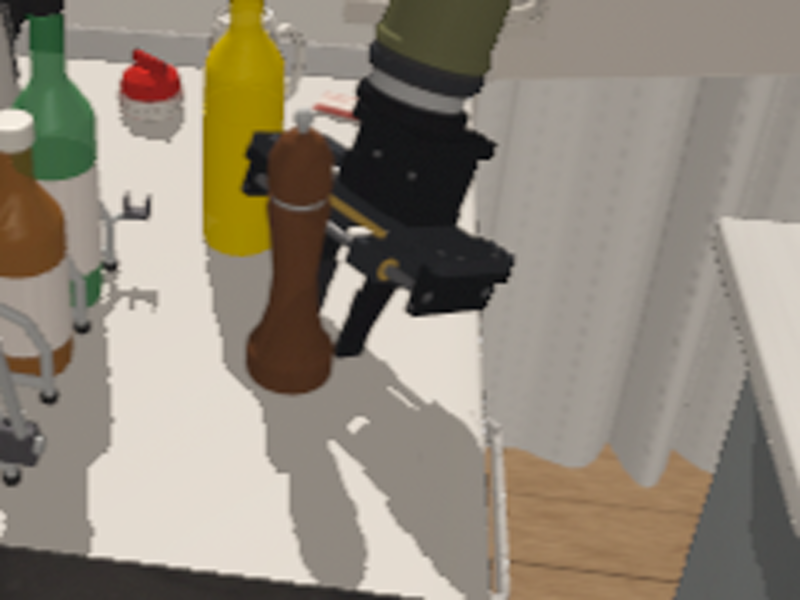

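The mill is upright at (290,360), with the fingertips against its foot at (345,350) and a contact force of about 2 N. I'll keep pushing.

send_rows --xyz '[[6,0,2],[12,0,4],[18,0,6],[24,0,8],[30,0,10],[35,0,12],[41,0,15],[47,0,17],[53,0,19],[59,0,21]]' --dr '[[0,0,0],[0,0,0],[0,0,0],[0,0,0],[0,0,0],[0,0,0],[0,0,0],[0,0,0],[0,0,0],[0,0,0]]'

```text
time: 5.25
position: [0.4912, 0.0998, 0.0284]
tool_rot: [-2.751, -1.119, -0.488]
ft_force: [-0.5, -1.5, -1.3]
grip_width: 0.412
grip_force: 0.8
```

```bash
cat >> h.py <<'E'
def mill(show=0):  # steel ball centre z~.196 from brown blob + both views
    out=[]
    for n in("scene","top"):
        im=get_image(n); hsv=cv2.cvtColor(im,cv2.COLOR_RGB2HSV)
        m=((hsv[...,0]<12)&(hsv[...,1]>90)&(hsv[...,2]<125)&(hsv[...,2]>25)).astype(np.uint8)
        N,L,S,C=cv2.connectedComponentsWithStats(m); out.append([(S[i].tolist(),C[i].round(1).tolist()) for i in range(1,N) if S[i,4]>250]); np.save(n+"_last.npy",im)
    print(out)
E
python3 - <<'E'
from h import *
p=np.array([np.cos(.777),np.sin(.777)]); m=np.array([.469,.079])
s=info(); t0=s["position"][:2]+.017*R3(s["tool_rot"])[:2,2]
print("mill est",t0+.033*p,"target",W(-.085,.076,0)); 
e=W(-.085,.076,0)[:2]-.033*p
plan(([*e,.012],44.5,20,10)); mill()
E
```

```text
t 5.25 tip [0.4954 0.1038 0.0125] tcp [0.4912 0.0998 0.0284] tilt 20.1 xaz 44.3 F [-0.5 -1.5 -1.3] w 35.8 q [ 0.53  0.12 -0.65  2.24 -0.28  0.54 -0.68]
mill est [0.5189269  0.12697906] target [0.5720789  0.18122022 0.        ]
t 5.25 tip [0.4954 0.1038 0.0125] tcp [0.4912 0.0998 0.0284] tilt 20.1 xaz 44.3 F [-0.5 -1.5 -1.3] w 35.8 q [ 0.53  0.12 -0.65  2.24 -0.28  0.54 -0.68]
call 0 xyz [[7, 0, 3], [14, 0, 5], [21, -1, 8], [28, -1, 11], [36, -1, 13], [43, -1, 16], [50, -1, 19], [57, -1, 21], [64, -2, 24], [71, -2, 27]] dr [[0.0, -0.0, -0.0], [0.0, -0.0, -0.0], [0.0, -0.0, -0.0], [0.0, -0.0, -0.0], [0.0, -0.0, -0.0], [0.0, -0.0, -0.0], [0.0, -0.0, -0.0], [0.0, -0.0, -0.0], [0.0, -0.0, -0.0], [0.0, -0.0, -0.0]]
[[([281, 178, 27, 81, 1218], [294.0, 219.7])], [([312, 0, 27, 28, 462], [323.1, 10.7]), ([208, 202, 22, 28, 253], [219.7, 215.9])]]
```

```bash
cat >> h.py <<'E'
def foot(u,v):
    fb=onz("scene",u,v,0); c=ray("scene",280,200)[0]; d=(fb-c)[:2]; d/=np.linalg.norm(d); m=fb[:2]+.03*d
    print("foot centre",m.round(4),"rack",(RR.T@(m-O)).round(4)); return m
E
python3 - <<'E'
from h import *
foot(294.5,258.7); foot(190+571/4.444,155+411/4.444)
p=np.array([np.cos(.777),np.sin(.777)])
s=info(); t0=s["position"][:2]+.017*R3(s["tool_rot"])[:2,2]
plan(([*(t0-.045*p+[0,0]),.012],44,20,5),([.44,.06,.04],20,25,5))
from kin import *
P,e=fit()
for tip,psi,th in [([.44,.06,.04],20,25),([.50,.06,.012],10,25),([.51,.07,.012],10,30),([.51,.13,.012],0,35),([.48,.187,.012],0,35)]:
    p,R=pose(tip,np.radians(psi),np.radians(th)); q,a,b=ik(P,p,R,np.array(s["joint_positions"])); print(tip,psi,th,"err mm",round(a*1000,1),round(b,3),q.round(2))
E
```

```text
foot centre [0.5149 0.124 ] rack [-0.1382  0.0151]
foot centre [0.4647 0.0796] rack [-0.1853 -0.0326]
t 5.35 tip [0.4961 0.1044 0.013 ] tcp [0.4919 0.1003 0.0289] tilt 20.2 xaz 44.3 F [-1.  -0.5 -0.4] w 36.0 q [ 0.53  0.12 -0.65  2.24 -0.28  0.54 -0.68]
t 5.35 tip [0.4961 0.1044 0.013 ] tcp [0.4919 0.1003 0.0289] tilt 20.2 xaz 44.3 F [-1.  -0.5 -0.4] w 36.0 q [ 0.53  0.12 -0.65  2.24 -0.28  0.54 -0.68]
call 0 xyz [[-9, 0, -3], [-17, 0, -6], [-26, 0, -9], [-34, 0, -12], [-43, 0, -15], [-46, -2, -22], [-49, -4, -29], [-52, -6, -36], [-55, -8, -43], [-58, -10, -50]] dr [[-0.0, -0.0, 0.0], [-0.0, -0.0, 0.0], [-0.0, -0.0, 0.0], [-0.0, -0.0, 0.0], [-0.0, -0.0, 0.01], [-0.03, 0.01, 0.08], [-0.07, 0.03, 0.16], [-0.1, 0.05, 0.24], [-0.13, 0.07, 0.32], [-0.16, 0.08, 0.39]]
[0.44, 0.06, 0.04] 20 25 err mm 0.0 0.0 [ 0.58 -0.08 -0.62  2.36 -0.4   0.45 -0.94]
[0.5, 0.06, 0.012] 10 25 err mm 0.0 0.0 [ 0.15  0.13 -0.35  2.24  0.15  0.35 -1.72]
[0.51, 0.07, 0.012] 10 30 err mm 0.0 0.0 [-0.26  0.14  0.06  2.26  0.01  0.22 -1.6 ]
[0.51, 0.13, 0.012] 0 35 err mm 0.0 0.0 [-1.38  0.36  1.11  2.29 -0.78  0.14 -1.23]
[0.48, 0.187, 0.012] 0 35 err mm 0.0 0.0 [-1.72  0.49  1.24  2.28 -0.57  0.2  -1.68]
```

The gripper's right end would hit the amber bottle at this heading. So I'll back off, open the jaws and push with the right-hand finger only, which moves the body clear to the left.

```bash
cat >> h.py <<'E'
def planf(wps,off):  # wps give FINGER position; off = finger offset along tool y (m)
    L=[]
    for tip,psi,th,n in wps:
        R=pose(tip,np.radians(psi),np.radians(th))[1]; L.append((np.array(tip)-off*R[:,1],psi,th,n))
    plan(*L)
E
python3 - <<'E'
from h import *
p=np.array([np.cos(.785),np.sin(.785)]); m=np.array([.518,.126])
planf([([*(m-.065*p),.014],45,22,10)],.050)
from kin import *
P,e=fit(); s=get_state()
for f,psi,th in [(m-.065*p,45,22),(W(-.085,.076,0)[:2]-.039*p,45,22)]:
    R=pose([0,0,0],np.radians(psi),np.radians(th))[1]; pp=np.r_[f,.012]-.05*R[:,1]-.017*R[:,2]; q,a,b=ik(P,pp,R,np.array(s["joint_positions"])); print(pp,"err mm",round(a*1000,1),round(b,3),q.round(2))
E
```

```text
t 5.35 tip [0.4961 0.1044 0.013 ] tcp [0.4919 0.1003 0.0289] tilt 20.2 xaz 44.3 F [-1.  -0.5 -0.4] w 36.0 q [ 0.53  0.12 -0.65  2.24 -0.28  0.54 -0.68]
call 0 xyz [[-3, -5, -1], [-7, -10, -3], [-10, -15, -4], [-13, -20, -5], [-16, -25, -6], [-20, -30, -8], [-23, -35, -9], [-26, -39, -10], [-30, -44, -12], [-33, -49, -13]] dr [[0.0, 0.0, -0.0], [0.0, 0.01, -0.0], [0.0, 0.01, -0.0], [0.0, 0.01, -0.0], [0.0, 0.02, -0.01], [0.0, 0.02, -0.01], [0.0, 0.02, -0.01], [0.0, 0.03, -0.01], [0.0, 0.03, -0.01], [0.0, 0.03, -0.01]]
[0.43216135 0.11090863 0.02776213] err mm 0.0 0.0 [ 0.56  0.1  -0.67  2.29 -0.38  0.51 -0.57]
[0.50463234 0.1845063  0.02776213] err mm 0.0 0.0 [ 0.24  0.26 -0.56  2.09 -0.09  0.49 -0.99]
```

send_rows --xyz '[[-11,0,-4],[-22,0,-9],[-33,0,-13],[-33,-8,-13],[-33,-16,-13],[-33,-24,-13],[-33,-32,-13],[-33,-40,-13],[-33,-49,-13],[-33,-49,-13]]' --dr '[[0,0,0],[0,0,0],[0,0.01,0],[0,0.01,0],[0,0.02,0],[0,0.03,0],[0,0.03,0],[0,0.03,0],[0,0.03,0],[0,0.03,0]]' --jaw 85

```text
time: 6.18
position: [0.4298, 0.111, 0.0291]
tool_rot: [-2.733, -1.116, -0.526]
ft_force: [0.1, 0.5, -0.5]
grip_width: 0.967
grip_force: 0.0
```

Run:
```python
from h import *
p=np.array([np.cos(.785),np.sin(.785)]); m=np.array([.518,.126])
planf([([*(m-.032*p),.012],45,22,10)],.050)
im=get_image("top"); cv2.imwrite("pics/t2.png",cv2.resize(im[140:320,140:380,::-1],(800,600),interpolation=cv2.INTER_CUBIC))
```

```text
t 6.18 tip [0.4343 0.1155 0.0133] tcp [0.4298 0.111  0.0291] tilt 21.8 xaz 44.4 F [ 0.1  0.5 -0.5] w 84.1 q [ 0.57 -0.05 -0.69  2.39 -0.52  0.54 -0.5 ]
call 0 xyz [[3, 0, 1], [6, 0, 3], [9, 0, 4], [13, 1, 6], [16, 1, 7], [19, 1, 8], [22, 1, 10], [25, 1, 11], [28, 1, 13], [32, 1, 14]] dr [[0.0, 0.0, -0.0], [0.0, 0.0, -0.0], [0.0, 0.0, -0.0], [0.0, 0.0, -0.0], [0.0, 0.0, -0.0], [0.0, 0.0, -0.01], [0.0, 0.0, -0.01], [0.0, 0.0, -0.01], [0.0, 0.0, -0.01], [0.0, 0.0, -0.01]]
```

View pics/t2.png

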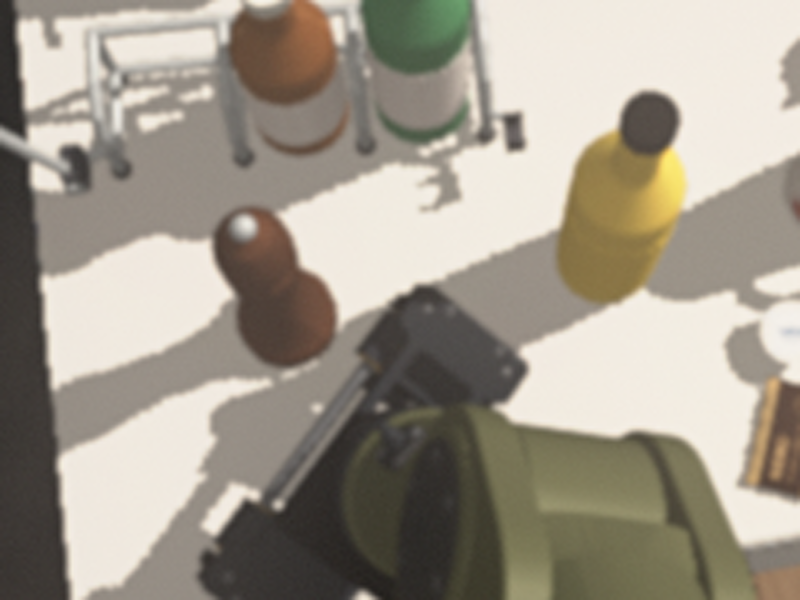

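The mill stands upright with its foot at (287,312) and ball at (243,227). The right finger lies behind it along the 45° line and the body is clear, so I'll push on.

send_rows --xyz '[[4,0,1],[8,0,3],[12,0,5],[16,0,7],[20,0,8],[24,0,10],[28,0,11],[32,0,13],[36,0,14],[40,1,16]]' --dr '[[0,0,0],[0,0,0],[0,0,0],[0,0,0],[0,0,-0.01],[0,0,-0.01],[0,0,-0.01],[0,0,-0.01],[0,0,-0.01],[0,0,-0.01]]'

```text
time: 7.07
position: [0.4626, 0.1391, 0.0291]
tool_rot: [-2.73, -1.126, -0.527]
ft_force: [-0.9, -2.1, -0.1]
grip_width: 0.976
grip_force: 0.9
```

```bash
cat >> h.py <<'E'
def ball():  # steel ball in both views near brown blob: brightest grey-white spot atop the mill; returns mill xy
    im=get_image("top"); np.save("top_last.npy",im); hsv=cv2.cvtColor(im,cv2.COLOR_RGB2HSV)
    b=((hsv[...,0]<13)&(hsv[...,1]>80)&(hsv[...,2]<135)&(hsv[...,2]>25)).astype(np.uint8); b[:125]=0; b[:,:150]=0; b[:,310:]=0
    w=((hsv[...,1]<60)&(hsv[...,2]>130)).astype(np.uint8)
    N,L,S,C=cv2.connectedComponentsWithStats(w,connectivity=4)
    for i in range(1,N):
        if 8<S[i,4]<90:
            ring=cv2.dilate((L==i).astype(np.uint8),np.ones((5,5)))-(L==i)
            f=b[ring>0].mean()
            if f>.6:
                m=onz("top",*C[i],.197)[:2]; print("ball",C[i].round(1),S[i,4],round(f,2),"mill",m.round(4),"rack",(RR.T@(m-O)).round(4))
E
python3 - <<'E'
from h import *
print(onz("top",212.9,208.1,.197).round(4), onz("top",(488/5+149.6),(567/5+119.6),.197).round(4))
ball(); s=info(); R=R3(s["tool_rot"]); f=s["position"]+.017*R[:,2]+.05*R[:,1]; print("finger",f, "mill by contact",f[:2]+.039*np.array([.707,.707]))
p=np.array([np.cos(.785),np.sin(.785)]); m=np.array([.518,.126])
planf([([*(m+.018*p),.012],45,22,10)],.050)
E
```

```text
[0.5184 0.125  0.197 ] [0.469  0.0775 0.197 ]
t 7.12 tip [0.4682 0.144  0.0137] tcp [0.4636 0.1395 0.0295] tilt 21.9 xaz 44.9 F [-1.3 -1.1  0. ] w 85.1 q [ 0.53  0.05 -0.73  2.31 -0.37  0.5  -0.68]
finger [0.5034078  0.10848405 0.01387164] mill by contact [0.5309808  0.13605705]
t 7.12 tip [0.4682 0.144  0.0137] tcp [0.4636 0.1395 0.0295] tilt 21.9 xaz 44.9 F [-1.3 -1.1  0. ] w 85.1 q [ 0.53  0.05 -0.73  2.31 -0.37  0.5  -0.68]
call 0 xyz [[4, 0, 2], [7, 0, 3], [11, -1, 5], [15, -1, 7], [18, -1, 8], [22, -1, 10], [26, -1, 12], [30, -2, 13], [33, -2, 15], [37, -2, 17]] dr [[0.0, 0.0, -0.0], [0.0, 0.0, -0.0], [0.0, 0.0, -0.0], [0.0, 0.0, -0.0], [0.0, 0.0, -0.0], [0.0, 0.0, -0.0], [0.0, 0.0, -0.0], [0.0, 0.0, -0.0], [0.0, 0.0, -0.0], [0.0, 0.0, -0.0]]
```

send_rows --xyz '[[4,0,2],[8,0,3],[12,0,5],[16,0,7],[20,0,8],[24,0,10],[28,0,11],[32,-1,13],[36,-1,15],[40,-1,16]]' --dr '[[0,0,0],[0,0,0],[0,0,0],[0,0,0],[0,0,0],[0,0,0],[0,0,0],[0,0,0],[0,0,0],[0,0,0]]'

```text
time: 7.95
position: [0.4928, 0.1703, 0.0292]
tool_rot: [-2.73, -1.127, -0.528]
ft_force: [-0.5, -1.0, -1.4]
grip_width: 0.975
grip_force: 0.7
```

```bash
python3 - <<'E'
import re
t=open('h.py').read(); t=t.replace("if f>.6:","if f>.25:").replace("hsv[...,1]>80","hsv[...,1]>60").replace("hsv[...,2]<135","hsv[...,2]<170").replace("if 8<S[i,4]<90","if 5<S[i,4]<120"); open('h.py','w').write(t)
E
python3 - <<'E'
from h import *
ball(); s=info(); R=R3(s["tool_rot"]); f=s["position"]+.017*R[:,2]+.05*R[:,1]; m=f[:2]+.039*np.array([.707,.707]); print("finger",f, "mill by contact",m,"rack",RR.T@(m-O))
e=W(-.087,.076,0)[:2]-.039*.707
planf([([*e,.012],45,22,10)],.050)
im=np.load("top_last.npy"); u,v=proj("top",[[*m,.197]])[0].astype(int); print(u,v); print(im[v-8:v+9:2,u-10:u+11:2].min(2))
E
```

```text
t 8.0 tip [0.4981 0.1754 0.014 ] tcp [0.4935 0.171  0.0297] tilt 21.9 xaz 44.9 F [-1.3 -1.   0. ] w 84.7 q [ 0.44  0.14 -0.72  2.24 -0.21  0.47 -0.88]
finger [0.53332875 0.13997545 0.01415422] mill by contact [0.56090175 0.16754845] rack [-0.09523675  0.06161059]
t 8.0 tip [0.4981 0.1754 0.014 ] tcp [0.4935 0.171  0.0297] tilt 21.9 xaz 44.9 F [-1.3 -1.   0. ] w 84.7 q [ 0.44  0.14 -0.72  2.24 -0.21  0.47 -0.88]
call 0 xyz [[1, 0, 1], [3, -1, 2], [4, -1, 2], [6, -1, 3], [7, -2, 4], [9, -2, 5], [10, -2, 5], [11, -3, 6], [13, -3, 7], [14, -3, 8]] dr [[0.0, 0.0, -0.0], [0.0, 0.0, -0.0], [0.0, 0.0, -0.0], [0.0, 0.0, -0.0], [0.0, 0.0, -0.0], [0.0, 0.0, -0.0], [0.0, 0.0, -0.0], [0.0, 0.0, -0.0], [0.0, 0.0, -0.0], [0.0, 0.0, -0.0]]
183 187
[[160 185 149 129 138 169 152 134 130 130 130]
 [134 118 142 132 129 130 130 132 132 131 132]
 [110 106 119 131 131 125 117 112 114 119 129]
 [ 96  98 117 127 123 138 130  78  65  70  91]
 [ 95  93 102 100 141 196 218 150  68  62  60]
 [103  92  71  73 139 185 208 168  76  66  66]
 [102  77  56  60 104 141 157 124  69  66  63]
 [120  83  49  47  60  83  87  68  62  65  60]
 [132 107  48  48  50  51  57  59  59  64  60]]
```

```bash
cat >> h.py <<'E'
def ball(m):
    im=get_image("top"); np.save("top_last.npy",im); g=im.min(2).astype(float); u,v=proj("top",[[*m,.197]])[0].round().astype(int)
    y,x=np.mgrid[v-6:v+7,u-6:u+7]; w=np.clip(g[v-6:v+7,u-6:u+7]-140,0,None)
    _,L=cv2.connectedComponents((w>0).astype(np.uint8)); k=L[np.unravel_index((w*np.exp(-((x-u)**2+(y-v)**2)/18)).argmax(),w.shape)]; w=w*(L==k)
    c=(x*w).sum()/w.sum(),(y*w).sum()/w.sum(); q=onz("top",*c,.197)[:2]; print("ball px",np.round(c,1),(w>0).sum(),"mill",q.round(4),"rack",(RR.T@(q-O)).round(4)); return q
E
python3 - <<'E'
from h import *
ball([.561,.1675])
E
```

```text
ball px [182.7 187. ] 33 mill [0.5618 0.1683] rack [-0.0944  0.0624]
```

send_rows --xyz '[[2,0,1],[4,0,2],[6,0,2],[8,0,3],[10,0,4],[12,0,5],[14,0,6],[16,0,7],[18,0,7],[18,0,7]]' --dr '[[0,0,0],[0,0,0],[0,0,0],[0,0,0],[0,0,0],[0,0,0],[0,0,0],[0,0,0],[0,0,0],[0,0,0]]'

```text
time: 8.88
position: [0.5066, 0.1843, 0.0297]
tool_rot: [-2.729, -1.127, -0.53]
ft_force: [-1.3, -2.0, -0.6]
grip_width: 0.974
grip_force: 0.6
```

Run:
```python
from h import *
s=info(); R=R3(s["tool_rot"]); f=s["position"]+.017*R[:,2]+.05*R[:,1]; m=f[:2]+.039*np.array([.707,.707]); print("mill by contact",m,"rack",RR.T@(m-O)); m=ball(m)
p=np.array([.707,.707]); t=s["position"]+.017*R[:,2]
plan(([*(t[:2]-.03*p),.02],45,22,3),([*(W(-.185,.076,0)[:2]),.03],-4,35,10))
from kin import *
P,e=fit()
for x in(-.16,-.125,-.08,-.04):
    for psi in (-4,0,4):
        pp,R=pose(W(x,.076,.012),np.radians(psi),np.radians(40)); q,a,b=ik(P,pp,R,np.array(s["joint_positions"])); print(x,psi,"err mm",round(a*1000,1),round(b,3),q.round(2))
```

```text
t 8.88 tip [0.5112 0.1887 0.0139] tcp [0.5066 0.1843 0.0297] tilt 21.9 xaz 44.9 F [-1.3 -2.  -0.6] w 84.7 q [ 0.39  0.17 -0.7   2.2  -0.15  0.47 -0.95]
mill by contact [0.57400928 0.18080131] rack [-0.08304591  0.07571127]
ball px [173.9 179.5] 66 mill [0.5771 0.181 ] rack [-0.08    0.0761]
t 8.93 tip [0.511  0.1886 0.0139] tcp [0.5065 0.1842 0.0296] tilt 21.9 xaz 44.9 F [-0.  -0.5  0. ] w 84.9 q [ 0.39  0.17 -0.7   2.2  -0.15  0.47 -0.95]
call 0 xyz [[-8, 0, -6], [-17, 0, -11], [-25, 0, -17], [-25, -3, -18], [-24, -7, -18], [-24, -10, -19], [-24, -13, -20], [-23, -17, -20], [-23, -20, -21], [-22, -24, -22]] dr [[0.0, 0.0, -0.0], [0.0, 0.0, -0.0], [0.0, 0.0, -0.0], [-0.04, 0.02, 0.07], [-0.08, 0.04, 0.15], [-0.12, 0.07, 0.23], [-0.16, 0.09, 0.3], [-0.2, 0.11, 0.38], [-0.24, 0.13, 0.45], [-0.28, 0.15, 0.53]]
call 1 xyz [[-22, -27, -22], [-21, -31, -23], [-21, -34, -24]] dr [[-0.32, 0.17, 0.6], [-0.36, 0.19, 0.68], [-0.4, 0.21, 0.75]]
-0.16 -4 err mm 0.0 0.0 [-1.73  0.59  1.24  2.28 -0.72  0.12 -1.65]
-0.16 0 err mm 0.2 0.002 [-1.71  0.54  1.11  2.26 -0.01  0.09 -2.36]
-0.16 4 err mm 1.9 0.026 [-1.66  0.48  1.08  2.27  0.03  0.09 -2.29]
-0.125 -4 err mm 0.0 0.0 [-1.57  0.57  1.15  2.23 -0.78  0.11 -1.53]
-0.125 0 err mm 0.3 0.005 [-1.55  0.53  1.01  2.2   0.02  0.09 -2.32]
-0.125 4 err mm 1.8 0.027 [-1.48  0.46  0.96  2.2   0.04  0.09 -2.22]
-0.08 -4 err mm 0.0 0.0 [-1.38  0.57  1.03  2.14 -0.75  0.12 -1.5 ]
-0.08 0 err mm 0.1 0.002 [-1.35  0.53  0.89  2.11  0.    0.09 -2.23]
-0.08 4 err mm 1.4 0.022 [-1.25  0.47  0.81  2.12  0.04  0.09 -2.15]
-0.04 -4 err mm 0.0 0.0 [-1.25  0.59  0.94  2.05 -0.69  0.13 -1.53]
-0.04 0 err mm 0.0 0.0 [-1.13  0.52  0.81  2.05 -0.5   0.09 -1.6 ]
-0.04 4 err mm 0.8 0.013 [-1.08  0.48  0.68  2.04  0.05  0.09 -2.1 ]
```

Run:
```python
from h import *
s=info(); R=R3(s["tool_rot"]); t=s["position"]+.017*R[:,2]; p=np.array([.707,.707])
plan(([*(t[:2]-.055*p),.025],45,23,4),([.466,.165,.03],20,30,6))
```

```text
t 8.93 tip [0.511  0.1886 0.0139] tcp [0.5065 0.1842 0.0296] tilt 21.9 xaz 44.9 F [-0.  -0.5  0. ] w 84.9 q [ 0.39  0.17 -0.7   2.2  -0.15  0.47 -0.95]
t 8.93 tip [0.511  0.1886 0.0139] tcp [0.5065 0.1842 0.0296] tilt 21.9 xaz 44.9 F [-0.  -0.5  0. ] w 84.9 q [ 0.39  0.17 -0.7   2.2  -0.15  0.47 -0.95]
call 0 xyz [[-12, 0, -8], [-24, 0, -15], [-35, 0, -23], [-47, 0, -31], [-46, -3, -31], [-45, -6, -31], [-44, -9, -32], [-43, -12, -32], [-42, -15, -32], [-41, -18, -33]] dr [[0.0, 0.0, -0.0], [0.0, 0.01, -0.0], [0.0, 0.01, -0.0], [0.0, 0.02, -0.0], [-0.03, 0.04, 0.06], [-0.06, 0.06, 0.13], [-0.09, 0.08, 0.2], [-0.12, 0.1, 0.26], [-0.15, 0.12, 0.33], [-0.19, 0.14, 0.39]]
```

send_rows --xyz '[[-12,0,-8],[-24,0,-15],[-35,0,-23],[-47,0,-31],[-46,-3,-31],[-45,-6,-31],[-44,-9,-32],[-43,-12,-32],[-42,-15,-32],[-41,-18,-33]]' --dr '[[0,0,0],[0,0.01,0],[0,0.01,0],[0,0.02,0],[-0.03,0.04,0.06],[-0.06,0.06,0.13],[-0.09,0.08,0.2],[-0.12,0.1,0.26],[-0.15,0.12,0.33],[-0.19,0.14,0.39]]'

```text
time: 9.77
position: [0.4582, 0.1615, 0.0453]
tool_rot: [-2.908, -0.508, -0.786]
ft_force: [1.2, 0.6, -0.1]
grip_width: 0.977
grip_force: 0.0
```

Run:
```python
from h import *
plan((W(-.165,.076,.03),0,36,10)); ball([.575,.181])
```

```text
t 9.77 tip [0.4663 0.1644 0.0306] tcp [0.4582 0.1615 0.0453] tilt 30.2 xaz 19.9 F [ 1.2  0.6 -0.1] w 85.0 q [ 0.59 -0.14 -0.96  2.45 -0.34  0.26 -1.32]
call 0 xyz [[3, -2, 2], [5, -3, 3], [8, -5, 5], [10, -6, 7], [13, -8, 8], [16, -9, 10], [18, -11, 12], [21, -12, 14], [24, -14, 15], [26, -15, 17]] dr [[-0.02, 0.01, 0.03], [-0.04, 0.02, 0.06], [-0.06, 0.03, 0.09], [-0.07, 0.04, 0.12], [-0.09, 0.05, 0.15], [-0.11, 0.06, 0.17], [-0.13, 0.07, 0.2], [-0.15, 0.08, 0.23], [-0.17, 0.09, 0.26], [-0.19, 0.1, 0.29]]
ball px [174.  179.5] 68 mill [0.577  0.1808] rack [-0.0801  0.0759]
```

```bash
cat >> kin.py <<'E'
def local(P,q,wps,n=12):  # follow path with small steps, minimal motion
    from h import pose
    prev=None
    for tip,psi,th in wps:
        cur=np.array([*tip,psi,th],float); prev=cur if prev is None else prev; m=0
        for k in range(1,n+1):
            w=prev+(cur-prev)*k/n; pp,R=pose(w[:3],np.radians(w[3]),np.radians(w[4]))
            q=np.clip(q,LO+1e-4,HI-1e-4); q0=q.copy()
            f=lambda x:np.r_[(lambda pr:np.r_[(pr[0]-pp)*10,(pr[1].inv()*Ro.from_matrix(R)).as_rotvec()*2])(fk3(x,P)),.02*(x-q0)]
            q=least_squares(f,q,bounds=(LO,HI)).x; pr=fk3(q,P); m=max(m,np.linalg.norm(pr[0]-pp))
        print(cur.round(3),"maxerr",round(m*1000,1),"end",round(np.linalg.norm(pr[0]-pp)*1000,1),round(np.linalg.norm((pr[1].inv()*Ro.from_matrix(R)).as_rotvec()),3),q.round(2)); prev=cur
    return q
E
python3 - <<'E'
from kin import *; from h import *
P,e=fit(); q=np.array(get_state()["joint_positions"]); s=(np.array([.4663,.1644,.0306]),20,30)
W3=lambda x:W(x,.076,.03)
print("direct");local(P,q,[s,(W3(-.165),0,36),(W3(-.14),0,39),(W3(-.04),0,39)])
print("via -40/10");local(P,q,[s,(W3(-.165),0,10),(W3(-.165),-50,10),(W3(-.165),-40,25),(W3(-.165),-10,36),(W3(-.14),0,39),(W3(-.04),0,39)])
print("high");local(P,q,[s,([.47,.18,.15],0,10),([.47,.18,.15],-60,30),([.47,.18,.1],-30,35),(W3(-.165),0,36),(W3(-.04),0,39)])
E
```

```text
direct
[ 0.466  0.164  0.031 20.    30.   ] maxerr 0.1 end 0.0 0.0 [ 0.38  0.04 -0.87  2.32  0.35  0.29 -2.02]
[4.92e-01 1.87e-01 3.00e-02 0.00e+00 3.60e+01] maxerr 0.3 end 0.0 0.0 [-1.72  0.39  1.07  2.26  0.38  0.23 -2.69]
[5.17e-01 1.85e-01 3.00e-02 0.00e+00 3.90e+01] maxerr 0.0 end 0.0 0.0 [-1.67  0.47  1.05  2.23  0.36  0.15 -2.69]
[6.17e-01 1.78e-01 3.00e-02 0.00e+00 3.90e+01] maxerr 0.0 end 0.0 0.0 [-1.19  0.48  0.72  2.04  0.42  0.17 -2.59]
via -40/10
[ 0.466  0.164  0.031 20.    30.   ] maxerr 0.1 end 0.0 0.0 [ 0.38  0.04 -0.87  2.32  0.35  0.29 -2.02]
[ 0.492  0.187  0.03   0.    10.   ] maxerr 0.0 end 0.0 0.0 [ 0.26  0.28 -0.83  2.02  0.4   0.82 -2.37]
[ 4.92e-01  1.87e-01  3.00e-02 -5.00e+01  1.00e+01] maxerr 0.0 end 0.0 0.0 [-1.33  0.49  0.97  1.92 -0.3   0.9  -2.69]
[ 4.92e-01  1.87e-01  3.00e-02 -4.00e+01  2.50e+01] maxerr 0.0 end 0.0 0.0 [-1.66  0.65  1.18  2.   -0.26  0.75 -2.69]
[ 4.92e-01  1.87e-01  3.00e-02 -1.00e+01  3.60e+01] maxerr 0.0 end 0.0 0.0 [-1.81  0.55  1.21  2.2  -0.05  0.32 -2.46]
[5.17e-01 1.85e-01 3.00e-02 0.00e+00 3.90e+01] maxerr 0.0 end 0.0 0.0 [-1.66  0.48  1.11  2.22  0.05  0.15 -2.34]
[6.17e-01 1.78e-01 3.00e-02 0.00e+00 3.90e+01] maxerr 0.0 end 0.0 0.0 [-1.19  0.49  0.78  2.03  0.1   0.16 -2.25]
high
[ 0.466  0.164  0.031 20.    30.   ] maxerr 0.1 end 0.0 0.0 [ 0.38  0.04 -0.87  2.32  0.35  0.29 -2.02]
[ 0.47  0.18  0.15  0.   10.  ] maxerr 0.0 end 0.0 0.0 [ 0.4  -0.03 -0.87  1.99  0.07  1.02 -2.07]
[  0.47   0.18   0.15 -60.    30.  ] maxerr 25.5 end 25.5 0.413 [ 1.01 -0.3  -1.38  2.02 -0.14  0.99 -2.69]
[  0.47   0.18   0.1  -30.    35.  ] maxerr 24.6 end 19.8 0.197 [ 0.81 -0.3  -1.38  2.19  0.11  0.68 -2.69]
[4.92e-01 1.87e-01 3.00e-02 0.00e+00 3.60e+01] maxerr 27.3 end 0.0 0.0 [-1.72  0.39  1.07  2.26  0.35  0.23 -2.66]
[6.17e-01 1.78e-01 3.00e-02 0.00e+00 3.90e+01] maxerr 0.0 end 0.0 0.0 [-1.19  0.48  0.73  2.04  0.38  0.16 -2.54]
```

send_rows --xyz '[[4,-2,2],[8,-5,5],[13,-8,8],[17,-10,11],[21,-12,14],[26,-15,17],[26,-15,17],[26,-15,17],[26,-15,17],[26,-15,17]]' --dr '[[-0.03,0.02,0.05],[-0.06,0.03,0.1],[-0.09,0.05,0.15],[-0.12,0.07,0.2],[-0.15,0.08,0.25],[-0.19,0.1,0.29],[-0.19,0.1,0.29],[-0.19,0.1,0.29],[-0.19,0.1,0.29],[-0.19,0.1,0.29]]' --jaw 20

```text
time: 10.65
position: [0.473, 0.1785, 0.0595]
tool_rot: [-2.985, -0.019, -0.963]
ft_force: [-0.0, 0.4, -0.8]
grip_width: 0.304
grip_force: 0.0
```

Run:
```python
from h import *
plan((W(-.165,.076,.03),0,36,10))
```

```text
t 10.65 tip [0.4829 0.1787 0.0457] tcp [0.473  0.1785 0.0595] tilt 35.8 xaz 0.7 F [-0.   0.4 -0.8] w 26.5 q [ 0.81 -0.2  -1.38  2.42  0.57  0.27 -2.69]
call 0 xyz [[0, -1, 2], [0, -2, 4], [0, -2, 5], [-1, -3, 7], [-1, -4, 9], [-1, -5, 11], [-1, -6, 13], [-1, -6, 15], [-1, -7, 16], [-2, -8, 18]] dr [[-0.0, 0.0, 0.0], [-0.0, 0.0, 0.0], [-0.0, 0.0, 0.0], [-0.0, 0.0, 0.0], [-0.0, 0.0, 0.01], [-0.0, 0.0, 0.01], [-0.01, 0.0, 0.01], [-0.01, 0.0, 0.01], [-0.01, 0.0, 0.01], [-0.01, 0.0, 0.01]]
```

Run:
```python
import kin; from kin import *; from h import *
P,e=fit(); q=np.array(get_state()["joint_positions"])
kin.HI=HI.copy(); kin.HI[2]=0; 
for psi in(0,6,12):
  for th in (30,35,40):
    for x in(-.14,-.1,-.045):
        pp,R=pose(W(x,.076,.012),np.radians(psi),np.radians(th)); r=kin.ik(P,pp,R,q); print(psi,th,x,round(r[1]*1e3,1),round(r[2],3),r[0].round(2))
```

```text
0 30 -0.14 2.8 0.054 [-0.6   0.21 -0.    2.17  0.63  0.42 -2.69]
0 30 -0.1 1.5 0.03 [-0.57  0.27 -0.    2.1   0.66  0.41 -2.69]
0 30 -0.045 0.0 0.0 [-0.49  0.35 -0.03  2.    0.71  0.41 -2.69]
0 35 -0.14 6.7 0.127 [-0.59  0.2  -0.    2.19  0.65  0.37 -2.69]
0 35 -0.1 5.2 0.104 [-0.56  0.26 -0.    2.12  0.68  0.36 -2.69]
0 35 -0.045 3.4 0.071 [-0.51  0.35 -0.    2.02  0.72  0.36 -2.69]
0 40 -0.14 10.7 0.201 [-0.58  0.18 -0.    2.21  0.67  0.33 -2.69]
0 40 -0.1 9.1 0.178 [-0.54  0.25 -0.    2.14  0.7   0.32 -2.69]
0 40 -0.045 7.2 0.146 [-0.5   0.34 -0.    2.04  0.74  0.31 -2.69]
6 30 -0.14 0.9 0.016 [-0.61  0.2  -0.    2.2   0.71  0.36 -2.69]
6 30 -0.1 0.0 0.0 [-0.49  0.26 -0.08  2.13  0.76  0.36 -2.69]
6 30 -0.045 0.0 0.0 [-0.13  0.35 -0.41  2.03  0.87  0.42 -2.69]
6 35 -0.14 4.9 0.09 [-0.59  0.19 -0.    2.22  0.73  0.31 -2.69]
6 35 -0.1 3.5 0.067 [-0.55  0.26 -0.    2.15  0.76  0.3  -2.69]
6 35 -0.045 1.8 0.035 [-0.51  0.34 -0.    2.06  0.8   0.28 -2.69]
6 40 -0.14 9.1 0.163 [-0.58  0.18 -0.    2.24  0.75  0.26 -2.69]
6 40 -0.1 7.6 0.142 [-0.54  0.25 -0.    2.17  0.78  0.25 -2.69]
6 40 -0.045 5.7 0.111 [-0.49  0.33 -0.    2.07  0.82  0.23 -2.69]
12 30 -0.14 0.0 0.0 [-0.29  0.19 -0.32  2.23  0.83  0.33 -2.69]
12 30 -0.1 0.0 0.0 [ 0.02  0.27 -0.6   2.17  0.92  0.38 -2.69]
12 30 -0.045 0.0 0.0 [ 0.33  0.41 -0.89  2.07  1.07  0.49 -2.69]
12 35 -0.14 3.2 0.056 [-0.59  0.19 -0.    2.25  0.81  0.24 -2.69]
12 35 -0.1 1.9 0.035 [-0.55  0.25 -0.    2.18  0.85  0.22 -2.69]
12 35 -0.045 0.3 0.005 [-0.5   0.34 -0.    2.09  0.89  0.21 -2.69]
12 40 -0.14 6.9 0.125 [-0.3   0.19 -0.    2.25 -0.47  0.09 -1.18]
12 40 -0.1 6.2 0.11 [-0.53  0.24 -0.    2.2   0.87  0.18 -2.69]
12 40 -0.045 4.3 0.081 [-0.48  0.33 -0.    2.1   0.91  0.16 -2.69]
```

Run:
```python
import kin; from kin import *; from h import *
P,e=fit(); q=np.array(get_state()["joint_positions"]); q[6]=.4; F=np.diag([-1,-1,1])
for nm,lo3,hi3 in(("right",-1.38,-.2),("centre",-.3,.3)):
  kin.HI=HI.copy(); kin.LO=LO.copy(); kin.HI[2]=hi3; kin.LO[2]=lo3
  for psi in(0,6):
   for th in (35,40):
    for x in(-.14,-.045):
        pp,R=pose(W(x,.076,.012),np.radians(psi),np.radians(th)); r=kin.ik(P,pp,R@F,q); print(nm,psi,th,x,round(r[1]*1e3,1),round(r[2],3),r[0].round(2))
```

```text
right 0 35 -0.14 0.0 0.0 [ 0.43  0.33 -1.22  2.35  1.42  0.69 -0.3 ]
right 0 35 -0.045 0.0 0.0 [ 0.38  0.47 -1.05  2.16  1.45  0.69 -0.13]
right 0 40 -0.14 0.0 0.0 [ 0.46  0.37 -1.29  2.42  1.63  0.78 -0.51]
right 0 40 -0.045 0.0 0.0 [ 0.43  0.51 -1.13  2.23  1.68  0.76 -0.33]
right 6 35 -0.14 0.0 0.0 [ 0.5   0.32 -1.25  2.37  1.46  0.61 -0.23]
right 6 35 -0.045 0.0 0.0 [ 0.43  0.46 -1.07  2.17  1.47  0.61 -0.03]
right 6 40 -0.14 0.0 0.0 [ 0.58  0.38 -1.36  2.45  1.71  0.71 -0.45]
right 6 40 -0.045 0.0 0.0 [ 0.52  0.52 -1.18  2.26  1.74  0.69 -0.26]
centre 0 35 -0.14 0.0 0.0 [-0.46  0.21 -0.3   2.32  1.29  0.48 -0.31]
centre 0 35 -0.045 0.0 0.0 [-0.31  0.34 -0.3   2.12  1.24  0.44 -0.09]
centre 0 40 -0.14 0.0 0.0 [-0.5   0.22 -0.3   2.4   1.6   0.53 -0.66]
centre 0 40 -0.045 0.0 0.0 [-0.35  0.35 -0.3   2.22  1.62  0.47 -0.51]
centre 6 35 -0.14 0.0 0.0 [-0.42  0.19 -0.3   2.34  1.37  0.39 -0.28]
centre 6 35 -0.045 0.0 0.0 [-0.28  0.33 -0.3   2.13  1.26  0.36 -0.  ]
centre 6 40 -0.14 0.0 0.0 [-0.46  0.2  -0.3   2.45  1.78  0.46 -0.72]
centre 6 40 -0.045 0.0 0.0 [-0.31  0.34 -0.3   2.25  1.8   0.39 -0.57]
```

send_rows --xyz '[[3,0,-10],[5,0,-21],[8,0,-31],[10,0,-42],[13,0,-52],[13,0,-52],[13,0,-52],[13,0,-52],[13,0,-52],[13,0,-52]]' --dr '[[0,0,-0.12],[0,0,-0.24],[0,0,-0.36],[0,0,-0.48],[0,0,-0.6],[0,0,-0.72],[0,0,-0.84],[0,0,-0.96],[0,0,-1.08],[0,0,-1.2]]'

```text
time: 11.48
position: [0.4527, 0.177, 0.1083]
tool_rot: [2.219, 1.543, 0.719]
ft_force: [0.2, -0.3, -0.5]
grip_width: 0.232
grip_force: 0.0
```

```bash
cat >> h.py <<'E'
_pose=pose
def pose(tip,psi,th):   # flipped tool (half turn about z)
    P,R=_pose(tip,psi,th); return P,R@np.diag([-1,-1,1])
E
python3 - <<'E'
from h import *
s=info(); R=R3(s["tool_rot"]); print(R[:,2].round(2)); print("target turn",(R.T@pose([0,0,0],0,np.radians(36))[1]).round(2).tolist())
E
```

```text
t 11.48 tip [0.4626 0.1771 0.0945] tcp [0.4527 0.177  0.1083] tilt 35.6 xaz 73.3 F [ 0.2 -0.3 -0.5] w 20.2 q [ 0.01 -0.25 -0.65  2.43  0.5   0.45 -1.41]
[ 0.58  0.01 -0.81]
target turn [[-0.35, 0.94, -0.0], [-0.94, -0.35, 0.01], [0.01, 0.01, 1.0]]
```

Turning as expected; I'll finish the half turn, −1.93 rad to go.

send_rows --xyz '[[0,0,0],[0,0,0],[0,0,0],[0,0,0],[0,0,0],[0,0,0],[0,0,0],[0,0,0],[0,0,0],[0,0,0]]' --dr '[[0,0,-0.12],[0,0,-0.24],[0,0,-0.36],[0,0,-0.48],[0,0,-0.6],[0,0,-0.72],[0,0,-0.84],[0,0,-0.96],[0,0,-1.08],[0,0,-1.2]]'

```text
time: 12.32
position: [0.4526, 0.1768, 0.1081]
tool_rot: [0.906, 2.381, 0.3]
ft_force: [-0.4, 0.2, -0.4]
grip_width: 0.232
grip_force: 0.0
```

Run:
```python
from h import *
plan((W(-.165,.076,.03),0,38,10))
```

```text
t 12.32 tip [0.4625 0.1769 0.0943] tcp [0.4526 0.1768 0.1081] tilt 35.6 xaz 132.4 F [-0.4  0.2 -0.4] w 20.2 q [-0.22 -0.23 -0.44  2.44  0.61  0.48 -0.31]
call 0 xyz [[2, 0, 7], [3, 0, 14], [5, -1, 21], [7, -1, 28], [8, -1, 35], [10, -1, 42], [12, -2, 49], [13, -2, 56], [15, -2, 63], [17, -2, 70]] dr [[-0.0, -0.0, -0.07], [-0.0, -0.01, -0.15], [-0.0, -0.01, -0.22], [-0.0, -0.02, -0.29], [-0.0, -0.02, -0.36], [-0.01, -0.03, -0.44], [-0.01, -0.03, -0.51], [-0.01, -0.03, -0.58], [-0.01, -0.04, -0.66], [-0.01, -0.04, -0.73]]
```

send_rows --xyz '[[0,0,0],[0,0,3],[3,0,8],[5,0,16],[8,-1,25],[10,-1,34],[12,-2,43],[13,-2,52],[15,-2,61],[17,-2,70]]' --dr '[[0,0,-0.12],[0,0,-0.24],[0,-0.01,-0.36],[0,-0.02,-0.48],[0,-0.02,-0.6],[-0.01,-0.03,-0.73],[-0.01,-0.03,-0.73],[-0.01,-0.03,-0.73],[-0.01,-0.04,-0.73],[-0.01,-0.04,-0.73]]'

```text
time: 13.15
position: [0.4824, 0.1869, 0.0428]
tool_rot: [0.007, 2.48, 0.004]
ft_force: [0.1, -0.5, 0.6]
grip_width: 0.23
grip_force: 0.0
```

Run:
```python
from h import *
m=ball([.575,.181]); plan((W(-.135,.076,.011),0,40,10))
```

```text
ball px [174.  179.5] 68 mill [0.577  0.1808] rack [-0.0801  0.0759]
t 13.2 tip [0.4925 0.1869 0.0279] tcp [0.4821 0.1868 0.0414] tilt 37.8 xaz 179.6 F [ 0.7  0.3 -0.3] w 20.0 q [-0.04  0.03 -0.64  2.44  1.26  0.43 -0.23]
call 0 xyz [[-1, 0, 3], [-2, 0, 6], [-4, -1, 9], [-5, -1, 13], [-6, -1, 16], [-7, -1, 19], [-9, -2, 22], [-10, -2, 25], [-11, -2, 28], [-12, -2, 32]] dr [[0.0, -0.0, -0.0], [0.0, -0.01, -0.0], [0.0, -0.01, -0.0], [0.0, -0.02, -0.0], [0.0, -0.02, -0.0], [0.0, -0.02, -0.0], [0.0, -0.03, -0.0], [0.0, -0.03, -0.0], [0.0, -0.04, -0.01], [0.0, -0.04, -0.01]]
```

send_rows --xyz '[[-1,0,3],[-2,0,6],[-4,-1,9],[-5,-1,13],[-6,-1,16],[-7,-1,19],[-9,-2,22],[-10,-2,25],[-11,-2,28],[-12,-2,32]]' --dr '[[0,0,0],[0,-0.01,0],[0,-0.01,0],[0,-0.02,0],[0,-0.02,0],[0,-0.02,0],[0,-0.03,0],[0,-0.03,0],[0,-0.04,0],[0,-0.04,0]]'

```text
time: 14.03
position: [0.5115, 0.1853, 0.0257]
tool_rot: [0.006, 2.439, 0.004]
ft_force: [0.9, 0.1, -0.8]
grip_width: 0.229
grip_force: 0.0
```

Run:
```python
from h import *
plan((W(-.105,.076,.012),-1,43,10))
```

```text
t 14.03 tip [0.5225 0.1854 0.0128] tcp [0.5115 0.1853 0.0257] tilt 40.3 xaz 179.6 F [ 0.9  0.1 -0.8] w 20.0 q [-0.05  0.13 -0.61  2.42  1.57  0.47 -0.49]
call 0 xyz [[-2, 0, 2], [-4, 0, 4], [-6, -1, 6], [-9, -1, 8], [-11, -1, 10], [-13, -1, 12], [-15, -2, 14], [-17, -2, 16], [-19, -2, 18], [-21, -2, 20]] dr [[0.0, -0.0, 0.0], [0.0, -0.01, 0.0], [0.0, -0.01, 0.0], [0.01, -0.02, 0.0], [0.01, -0.02, 0.0], [0.01, -0.03, 0.0], [0.01, -0.03, 0.01], [0.01, -0.04, 0.01], [0.01, -0.04, 0.01], [0.01, -0.05, 0.01]]
```

send_rows --xyz '[[-2,0,2],[-4,0,4],[-6,-1,6],[-9,-1,8],[-11,-1,10],[-13,-1,12],[-15,-2,14],[-17,-2,16],[-19,-2,18],[-21,-2,20]]' --dr '[[0,0,0],[0,-0.01,0],[0,-0.01,0],[0.01,-0.02,0],[0.01,-0.02,0],[0.01,-0.03,0],[0.01,-0.03,0],[0.01,-0.04,0],[0.01,-0.04,0],[0.01,-0.05,0]]'

```text
time: 14.87
position: [0.5407, 0.1836, 0.0243]
tool_rot: [0.011, 2.389, -0.008]
ft_force: [-1.4, 0.1, 0.5]
grip_width: 0.237
grip_force: 1.2
```

```bash
cat >> h.py <<'E'
def tipr():
    s=get_state(); R=R3(s["tool_rot"]); t=s["position"]+.017*R[:,2]; print("tip rack",(RR.T@(t[:2]-O)).round(4))
E
python3 - <<'E'
from h import *
tipr(); m=ball(W(-.07,.076,0)[:2]); plan((W(-.075,.076,.012),-1,45,10))
E
```

```text
tip rack [-0.1049  0.0769]
ball px [173.5 171.3] 75 mill [0.5913 0.1802] rack [-0.0658  0.0762]
t 14.92 tip [0.5524 0.1832 0.0117] tcp [0.5408 0.1834 0.0241] tilt 43.1 xaz 179.5 F [-0.9 -0.9  0.1] w 20.0 q [-0.05  0.2  -0.59  2.39  1.74  0.52 -0.62]
call 0 xyz [[-2, 0, 2], [-4, 0, 4], [-6, -1, 6], [-9, -1, 8], [-11, -1, 10], [-13, -1, 12], [-15, -2, 14], [-17, -2, 16], [-19, -2, 18], [-21, -2, 20]] dr [[0.0, -0.0, 0.0], [0.0, -0.01, 0.0], [0.0, -0.01, 0.0], [0.0, -0.01, 0.0], [0.0, -0.02, 0.0], [0.0, -0.02, 0.0], [0.0, -0.02, 0.0], [0.0, -0.03, 0.01], [0.0, -0.03, 0.01], [0.0, -0.03, 0.01]]
```

send_rows --xyz '[[-2,0,2],[-4,0,4],[-6,-1,6],[-9,-1,8],[-11,-1,10],[-13,-1,12],[-15,-2,14],[-17,-2,16],[-19,-2,18],[-21,-2,20]]' --dr '[[0,0,0],[0,-0.01,0],[0,-0.01,0],[0,-0.01,0],[0,-0.02,0],[0,-0.02,0],[0,-0.02,0],[0,-0.03,0],[0,-0.03,0],[0,-0.03,0]]'

```text
time: 15.75
position: [0.5696, 0.1808, 0.0239]
tool_rot: [0.011, 2.359, -0.008]
ft_force: [-2.3, -0.7, 0.3]
grip_width: 0.23
grip_force: 1.3
```

Run:
```python
from h import *
tipr(); m=ball(W(-.039,.076,0)[:2]); plan((W(-.052,.076,.012),-1,47,10))
im=get_image("scene"); cv2.imwrite("pics/s3.png",cv2.resize(im[130:310,180:420,::-1],(800,600),interpolation=cv2.INTER_CUBIC))
```

```text
tip rack [-0.0755  0.0761]
ball px [172.7 153.8] 110 mill [0.6222 0.1783] rack [-0.0348  0.0764]
t 15.8 tip [0.5822 0.1806 0.0121] tcp [0.5703 0.1807 0.0242] tilt 44.9 xaz 179.5 F [-1.3 -0.   0.6] w 19.9 q [-0.04  0.26 -0.57  2.35  1.84  0.54 -0.67]
call 0 xyz [[-2, 0, 2], [-3, 0, 3], [-5, 0, 5], [-6, -1, 6], [-8, -1, 8], [-9, -1, 10], [-11, -1, 11], [-12, -1, 13], [-14, -1, 15], [-15, -1, 16]] dr [[0.0, -0.0, 0.0], [0.0, -0.01, 0.0], [0.0, -0.01, 0.0], [0.0, -0.01, 0.0], [0.0, -0.02, 0.0], [0.0, -0.02, 0.0], [0.0, -0.03, 0.0], [0.0, -0.03, 0.0], [0.0, -0.03, 0.01], [0.0, -0.04, 0.01]]
```

View pics/s3.png

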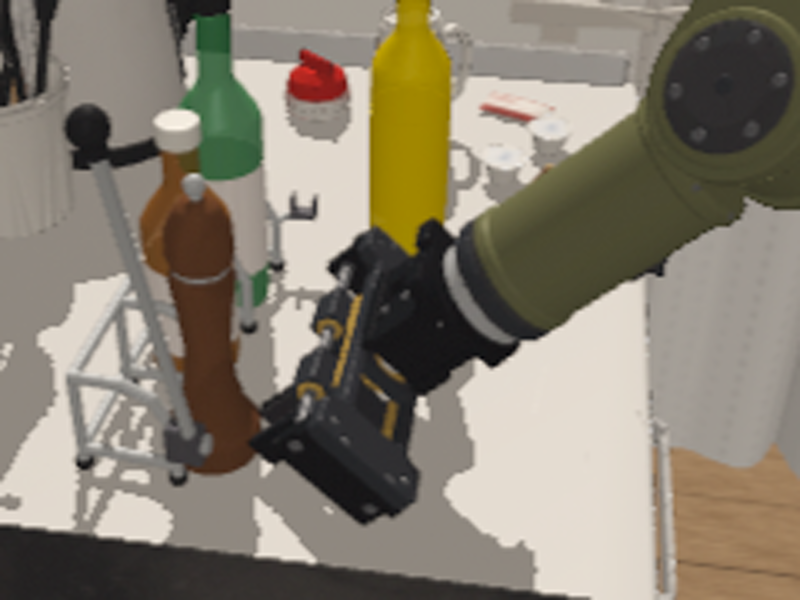

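The mill, with its foot around (220,440), is upright and entering the left bay. The bar hinge block at (185,440) and the gripper's end are still clear of each other. I'll carry on slowly.

send_rows --xyz '[[-2,0,2],[-3,0,3],[-5,0,5],[-6,0,6],[-8,0,8],[-9,0,10],[-11,0,11],[-12,-1,13],[-14,-1,15],[-15,-1,16]]' --dr '[[0,0,0],[0,-0.01,0],[0,-0.01,0],[0,-0.01,0],[0,-0.02,0],[0,-0.02,0],[0,-0.03,0],[0,-0.03,0],[0,-0.03,0],[0,-0.04,0]]'

```text
time: 16.68
position: [0.5923, 0.1799, 0.0239]
tool_rot: [0.012, 2.317, -0.008]
ft_force: [-1.4, 0.0, 0.2]
grip_width: 0.23
grip_force: 0.8
```

Run:
```python
from h import *
tipr(); m=ball(W(-.013,.076,0)[:2]); plan((W(-.042,.076,.012),-1,48,10))
```

```text
tip rack [-0.0522  0.0767]
ball px [172.  142.5] 34 mill [0.6426 0.1773] rack [-0.0144  0.0768]
t 16.73 tip [0.6045 0.1797 0.0119] tcp [0.592  0.1798 0.0235] tilt 47.2 xaz 179.5 F [-1.2  0.4 -0.4] w 20.0 q [-0.03  0.3  -0.56  2.33  1.96  0.58 -0.75]
call 0 xyz [[-1, 0, 1], [-1, 0, 2], [-2, 0, 2], [-3, 0, 3], [-3, -1, 4], [-4, -1, 5], [-5, -1, 5], [-6, -1, 6], [-6, -1, 7], [-7, -1, 8]] dr [[0.0, -0.0, 0.0], [0.0, -0.0, 0.0], [0.0, -0.0, 0.0], [0.0, -0.01, 0.0], [0.0, -0.01, 0.0], [0.0, -0.01, 0.0], [0.0, -0.01, 0.0], [0.0, -0.01, 0.0], [0.0, -0.01, 0.01], [0.0, -0.01, 0.01]]
```

send_rows --xyz '[[-1,0,1],[-1,0,2],[-2,0,2],[-3,0,3],[-3,0,4],[-4,0,5],[-5,0,5],[-6,-1,6],[-6,-1,7],[-7,-1,8]]' --dr '[[0,0,0],[0,0,0],[0,0,0],[0,-0.01,0],[0,-0.01,0],[0,-0.01,0],[0,-0.01,0],[0,-0.01,0],[0,-0.01,0],[0,-0.01,0]]'

```text
time: 17.57
position: [0.6019, 0.1786, 0.0228]
tool_rot: [0.011, 2.309, -0.008]
ft_force: [-2.5, 0.2, 0.7]
grip_width: 0.233
grip_force: 1.2
```

Run:
```python
from h import *
tipr(); m=ball(W(-.004,.076,0)[:2]); plan((W(-.037,.076,.012),-1,48,10))
```

```text
tip rack [-0.0425  0.076 ]
ball px [172.2 138.7] 37 mill [0.6495 0.1763] rack [-0.0075  0.0763]
t 17.62 tip [0.6148 0.1784 0.0115] tcp [0.6022 0.1786 0.0229] tilt 47.7 xaz 179.5 F [-0.8  0.3 -0.7] w 20.2 q [-0.02  0.32 -0.55  2.32  1.99  0.58 -0.76]
call 0 xyz [[0, 0, 0], [-1, 0, 1], [-1, 0, 1], [-2, 0, 1], [-2, 0, 2], [-2, 0, 2], [-3, 0, 2], [-3, 0, 3], [-3, 0, 3], [-4, 0, 3]] dr [[0.0, -0.0, 0.0], [0.0, -0.0, 0.0], [0.0, -0.0, 0.0], [0.0, -0.0, 0.0], [0.0, -0.0, 0.0], [0.0, -0.0, 0.0], [0.0, -0.0, 0.0], [0.0, -0.0, 0.01], [0.0, -0.0, 0.01], [0.0, -0.0, 0.01]]
```

send_rows --xyz '[[0,0,0],[-1,0,1],[-1,0,1],[-2,0,2],[-2,0,2],[-3,0,3],[-3,0,3],[-4,0,4],[-4,0,4],[-4,0,4]]' --dr '[[0,0,0],[0,0,0],[0,0,0],[0,0,0],[0,0,0],[0,0,0],[0,0,0],[0,0,0],[0,0,0],[0,0,0]]'

```text
time: 18.45
position: [0.6077, 0.1785, 0.0232]
tool_rot: [0.011, 2.308, -0.008]
ft_force: [-1.0, 0.0, -1.5]
grip_width: 0.23
grip_force: 0.6
```

Run:
```python
from h import *
tipr(); m=ball(W(0,.076,0)[:2]); plan((W(-.033,.076,.012),-1,48,10))
```

```text
tip rack [-0.0368  0.0763]
ball px [172.1 135.5] 33 mill [0.6555 0.1759] rack [-0.0014  0.0763]
t 18.5 tip [0.6202 0.1783 0.0117] tcp [0.6076 0.1785 0.0232] tilt 47.7 xaz 179.5 F [-0.9  0.8 -0.2] w 19.9 q [-0.02  0.33 -0.55  2.31  1.99  0.58 -0.75]
call 0 xyz [[0, 0, 0], [-1, 0, 1], [-1, 0, 1], [-1, 0, 1], [-1, 0, 1], [-2, 0, 2], [-2, 0, 2], [-2, 0, 2], [-2, 0, 2], [-3, 0, 3]] dr [[0.0, -0.0, 0.0], [0.0, -0.0, 0.0], [0.0, -0.0, 0.0], [0.0, -0.0, 0.0], [0.0, -0.0, 0.0], [0.0, -0.0, 0.0], [0.0, -0.0, 0.0], [0.0, -0.0, 0.01], [0.0, -0.0, 0.01], [0.0, -0.0, 0.01]]
```

send_rows --xyz '[[0,0,0],[-1,0,1],[-1,0,1],[-1,0,1],[-2,0,2],[-2,0,2],[-2,0,2],[-3,0,3],[-3,0,3],[-3,0,3]]' --dr '[[0,0,0],[0,0,0],[0,0,0],[0,0,0],[0,0,0],[0,0,0],[0,0,0],[0,0,0],[0,0,0],[0,0,0]]'

```text
time: 19.33
position: [0.6112, 0.1787, 0.023]
tool_rot: [0.01, 2.309, -0.008]
ft_force: [-4.8, -0.2, 0.6]
grip_width: 0.229
grip_force: 2.3
```

Run:
```python
from h import *
tipr(); m=ball(W(0.002,.076,0)[:2]); info()
```

```text
tip rack [-0.0332  0.0768]
ball px [171.8 133.8] 35 mill [0.6587 0.1761] rack [0.0017 0.0767]
t 19.38 tip [0.6237 0.1785 0.0115] tcp [0.6112 0.1787 0.0229] tilt 47.7 xaz 179.6 F [-5.6 -0.3 -0.5] w 20.1 q [-0.02  0.33 -0.55  2.3   1.99  0.58 -0.74]
```

The force has risen to a steady 5.6 N, so the mill is home against the back wire. I'll retreat straight back and plan the bar path.

```bash
cat >> h.py <<'E'
O=O+.002*RR[:,0]
def bar(phi,rho=.15,x=-.042,gap=0.):
    off=.004+gap+.015*np.sin(phi)+(.006*np.cos(phi) if phi<np.pi/2 else -.016*np.cos(phi))
    return W(x,.131-rho*np.cos(phi)+off*np.sin(phi),.052+rho*np.sin(phi)+off*np.cos(phi))
E
python3 - <<'E'
from h import *
plan((W(-.11,.076,.03),-1,47,10))
from kin import *
P,e=fit(); s=get_state(); q=np.array(s["joint_positions"]); R=R3(s["tool_rot"])
pr=fk3(q,P); print("model err",np.linalg.norm(pr[0]-s["position"]))
b0=bar(1.86,gap=.02); print("b0",b0, RR.T@(b0[:2]-O))
w=[(s["position"]+.017*R[:,2],-1,47.7),(W(-.13,.076,.04),-1,45),(W(-.13,.076,.2),-1,45),(W(-.13,.24,.2),-1,45),(np.r_[b0],-1,45)]+[(bar(f),-3,45) for f in(1.8,1.4,1.,.6,.3,0)]
local(P,q,w)
E
```

```text
t 19.38 tip [0.6237 0.1785 0.0115] tcp [0.6112 0.1787 0.0229] tilt 47.7 xaz 179.6 F [-5.6 -0.3 -0.5] w 20.1 q [-0.02  0.33 -0.55  2.3   1.99  0.58 -0.74]
call 0 xyz [[4, 0, -7], [7, 1, -14], [11, 1, -20], [15, 1, -27], [18, 2, -34], [22, 2, -41], [25, 2, -47], [29, 3, -54], [33, 3, -61], [36, 3, -68]] dr [[0.0, 0.0, 0.0], [0.0, 0.0, 0.0], [0.0, 0.0, 0.0], [0.0, 0.0, 0.0], [0.0, 0.01, 0.0], [0.0, 0.01, 0.0], [0.0, 0.01, 0.0], [0.0, 0.01, 0.01], [0.0, 0.01, 0.01], [0.0, 0.01, 0.01]]
model err 0.05419078689839393
b0 [0.62627963 0.31683096 0.18352465] [-0.042       0.21493521]
[ 6.24e-01  1.79e-01  1.10e-02 -1.00e+00  4.77e+01] maxerr 0.0 end 0.0 0.0 [-0.09  0.41 -0.59  2.29  1.97  0.69 -0.8 ]
[ 5.29e-01  1.84e-01  4.00e-02 -1.00e+00  4.50e+01] maxerr 0.0 end 0.0 0.0 [-0.17  0.19 -0.66  2.43  1.66  0.65 -0.7 ]
[ 0.529  0.184  0.2   -1.    45.   ] maxerr 0.0 end 0.0 0.0 [-0.18 -0.19 -0.54  2.24  0.79  0.6   0.25]
[ 0.54   0.348  0.2   -1.    45.   ] maxerr 0.0 end 0.0 0.0 [-0.3   0.09 -0.73  2.02  1.01  0.87 -0.08]
[ 0.626  0.317  0.184 -1.    45.   ] maxerr 0.0 end 0.0 0.0 [-0.23  0.21 -0.66  1.95  1.11  0.79 -0.02]
[ 0.624  0.289  0.193 -3.    45.   ] maxerr 0.0 end 0.0 0.0 [-0.2   0.16 -0.64  1.97  1.06  0.78  0.01]
[ 0.62   0.227  0.203 -3.    45.   ] maxerr 0.0 end 0.0 0.0 [-0.13  0.06 -0.6   2.03  0.97  0.68  0.13]
[ 0.616  0.169  0.189 -3.    45.   ] maxerr 0.0 end 0.0 0.0 [-0.07  0.01 -0.55  2.11  0.96  0.58  0.19]
[ 0.613  0.119  0.151 -3.    45.   ] maxerr 0.0 end 0.0 0.0 [-0.04  0.03 -0.51  2.2   1.12  0.47  0.07]
[ 0.611  0.094  0.11  -3.    45.   ] maxerr 0.0 end 0.0 0.0 [-0.03  0.1  -0.49  2.28  1.42  0.43 -0.23]
[ 0.611  0.083  0.062 -3.    45.   ] maxerr 0.0 end 0.0 0.0 [ 0.    0.2  -0.5   2.35  1.81  0.46 -0.6 ]
```

send_rows --xyz '[[4,0,-5],[8,1,-10],[12,1,-16],[16,1,-23],[20,2,-31],[23,2,-38],[26,2,-46],[29,3,-53],[33,3,-61],[36,3,-68]]' --dr '[[0,0,0],[0,0,0],[0,0,0],[0,0,0],[0,0,0],[0,0,0],[0,0,0],[0,0,0],[0,0,0],[0,0,0]]'

```text
time: 20.22
position: [0.5364, 0.1825, 0.0428]
tool_rot: [0.01, 2.308, -0.008]
ft_force: [-0.1, -0.3, 1.0]
grip_width: 0.231
grip_force: 0.0
```

Run:
```python
from h import *
tipr(); ball(W(0,.076,0)[:2]); plan((W(-.15,.076,.06),-1,45,3),(W(-.15,.10,.2),-1,45,7))
```

```text
tip rack [-0.1101  0.0756]
ball px [171.8 133.9] 35 mill [0.6584 0.1761] rack [-0.0005  0.0766]
t 20.27 tip [0.548  0.1826 0.0313] tcp [0.5354 0.1827 0.0427] tilt 47.7 xaz 179.7 F [-1.1 -0.2 -0.5] w 20.2 q [-0.05  0.17 -0.63  2.44  1.84  0.58 -0.74]
call 0 xyz [[1, 1, -16], [3, 2, -32], [4, 2, -48], [-11, 6, -61], [-26, 9, -75], [-41, 13, -88], [-56, 16, -101], [-71, 19, -115], [-86, 23, -128], [-101, 26, -141]] dr [[0.0, 0.02, 0.0], [0.0, 0.03, 0.01], [0.0, 0.05, 0.01], [0.0, 0.05, 0.01], [0.0, 0.05, 0.01], [0.0, 0.05, 0.01], [0.0, 0.05, 0.01], [0.0, 0.05, 0.01], [0.0, 0.05, 0.01], [0.0, 0.05, 0.01]]
```

send_rows --xyz '[[1,1,-16],[3,2,-32],[4,2,-48],[-11,6,-61],[-26,9,-75],[-41,13,-88],[-56,16,-101],[-71,19,-115],[-86,23,-128],[-101,26,-141]]' --dr '[[0,0.02,0],[0,0.03,0],[0,0.05,0],[0,0.05,0],[0,0.05,0],[0,0.05,0],[0,0.05,0],[0,0.05,0],[0,0.05,0],[0,0.05,0]]' --jaw 0

```text
time: 21.1
position: [0.501, 0.209, 0.2138]
tool_rot: [0.012, 2.357, -0.008]
ft_force: [0.4, -0.3, 0.9]
grip_width: 0.006
grip_force: 0.0
```

Run:
```python
from h import *
tipr(); plan((W(-.13,.235,.185),-3,45,10))
```

```text
tip rack [-0.1478  0.0996]
t 21.1 tip [0.513  0.2088 0.2018] tcp [0.501  0.209  0.2138] tilt 44.9 xaz 179.5 F [ 0.4 -0.3  0.9] w 0.5 q [-0.09 -0.3  -0.6   2.31  0.64  0.56  0.38]
call 0 xyz [[-1, 13, 3], [-1, 27, 6], [-2, 40, 9], [-3, 54, 12], [-3, 67, 15], [-4, 81, 18], [-4, 94, 21], [-5, 108, 24], [-6, 121, 27], [-6, 135, 30]] dr [[0.0, -0.0, 0.0], [0.01, -0.0, 0.01], [0.01, -0.0, 0.01], [0.01, -0.0, 0.01], [0.01, -0.0, 0.02], [0.02, -0.0, 0.02], [0.02, -0.0, 0.02], [0.02, -0.0, 0.02], [0.02, -0.0, 0.03], [0.03, -0.0, 0.03]]
```

send_rows --xyz '[[-1,13,3],[-1,27,6],[-2,40,9],[-3,54,12],[-3,67,15],[-4,81,18],[-4,94,21],[-5,108,24],[-6,121,27],[-6,135,30]]' --dr '[[0,0,0],[0.01,0,0.01],[0.01,0,0.01],[0.01,0,0.01],[0.01,0,0.02],[0.02,0,0.02],[0.02,0,0.02],[0.02,0,0.02],[0.02,0,0.03],[0.03,0,0.03]]'

```text
time: 21.93
position: [0.5282, 0.3436, 0.1946]
tool_rot: [0.063, 2.357, -0.03]
ft_force: [0.1, -0.2, -0.1]
grip_width: 0.008
grip_force: 0.0
```

Run:
```python
from h import *
tipr(); plan((W(-.085,.24,.185),-3,45,4),(W(-.042,.24,.185),-3,45,6))
k=get_image("scene"); g=k.max(2)<45; print("knob now", [c for c in [cv2.connectedComponentsWithStats(g.astype(np.uint8))[3].round(0)]][0][:3].tolist())
cv2.imwrite("pics/s4.png",cv2.resize(k[110:310,150:420,::-1],(800,592),interpolation=cv2.INTER_CUBIC))
```

```text
tip rack [-0.1297  0.2352]
t 21.93 tip [0.5402 0.3429 0.1826] tcp [0.5282 0.3436 0.1946] tilt 44.9 xaz 177.0 F [ 0.1 -0.2 -0.1] w 0.7 q [-0.1   0.1  -0.89  2.06  1.06  0.86 -0.12]
call 0 xyz [[-8, 1, 7], [-17, 2, 15], [-25, 3, 22], [-33, 4, 30], [-38, 4, 35], [-44, 4, 40], [-49, 4, 45], [-54, 4, 50], [-59, 4, 55], [-64, 4, 60]] dr [[-0.0, -0.0, 0.0], [-0.0, -0.0, 0.0], [-0.0, -0.0, 0.0], [-0.0, -0.0, 0.0], [-0.0, -0.0, 0.0], [-0.0, -0.0, 0.0], [-0.0, -0.0, 0.0], [-0.0, -0.0, 0.0], [-0.0, -0.0, 0.0], [-0.0, -0.0, 0.0]]
knob now [[291.0, 194.0], [162.0, 96.0], [214.0, 118.0]]
```

View pics/s4.png

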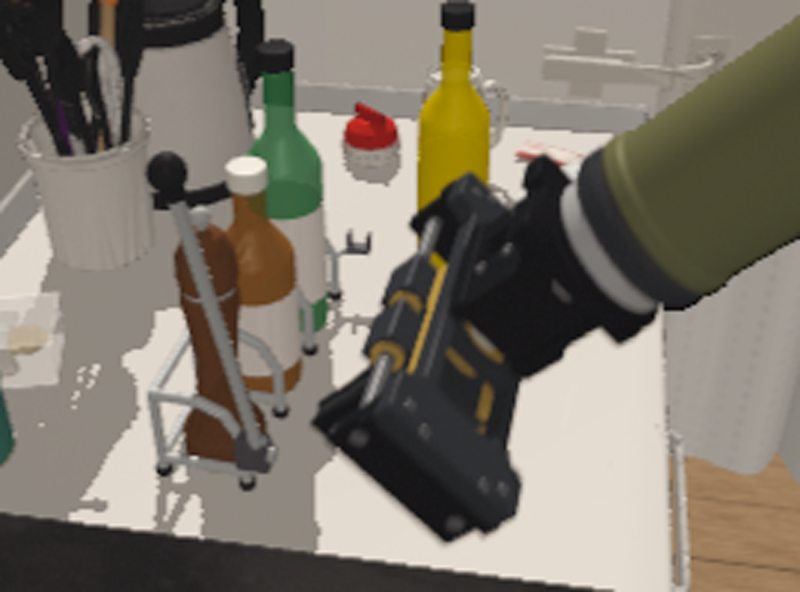

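The mill stands upright in the left bay at (210,400). The bar is still raised, with its knob at (165,172), and the gripper is in front and to its left. Moving in beside the bar.

send_rows --xyz '[[-8,1,7],[-17,2,15],[-25,3,22],[-33,4,30],[-38,4,35],[-44,4,40],[-49,4,45],[-54,4,50],[-59,4,55],[-64,4,60]]' --dr '[[0,0,0],[0,0,0],[0,0,0],[0,0,0],[0,0,0],[0,0,0],[0,0,0],[0,0,0],[0,0,0],[0,0,0]]'

```text
time: 22.82
position: [0.6163, 0.3432, 0.1973]
tool_rot: [0.061, 2.358, -0.029]
ft_force: [0.1, -0.6, 0.5]
grip_width: 0.006
grip_force: 0.0
```

Run:
```python
from h import *
tipr(); plan(*[(bar(f),-3.8,45,2) for f in(1.83,1.72,1.60,1.48,1.36)])
```

```text
tip rack [-0.0417  0.2408]
t 22.82 tip [0.6283 0.3426 0.1852] tcp [0.6163 0.3432 0.1973] tilt 44.9 xaz 177.1 F [ 0.1 -0.6  0.5] w 0.5 q [-0.08  0.24 -0.82  1.93  1.15  0.85 -0.05]
call 0 xyz [[-2, -25, -2], [-3, -49, -5], [-5, -58, -7], [-7, -66, -9], [-9, -76, -11], [-10, -86, -12], [-11, -95, -13], [-11, -104, -14], [-11, -113, -14], [-11, -122, -14]] dr [[0.0, -0.0, 0.01], [0.01, -0.0, 0.01], [0.01, -0.0, 0.01], [0.01, -0.0, 0.01], [0.01, -0.0, 0.01], [0.01, -0.0, 0.01], [0.01, -0.0, 0.01], [0.01, -0.0, 0.01], [0.01, -0.0, 0.01], [0.01, -0.0, 0.01]]
```

send_rows --xyz '[[-1,-12,-1],[-2,-25,-2],[-3,-38,-3],[-4,-49,-5],[-5,-58,-7],[-7,-66,-9],[-9,-76,-11],[-10,-86,-12],[-11,-95,-13],[-11,-104,-14]]' --dr '[[0,0,0.01],[0,0,0.01],[0.01,0,0.01],[0.01,0,0.01],[0.01,0,0.01],[0.01,0,0.01],[0.01,0,0.01],[0.01,0,0.01],[0.01,0,0.01],[0.01,0,0.01]]'

```text
time: 23.65
position: [0.608, 0.239, 0.2157]
tool_rot: [0.078, 2.357, -0.035]
ft_force: [0.5, 0.2, -0.6]
grip_width: 0.006
grip_force: 0.4
```

Run:
```python
from h import *
tipr(); plan(*[(bar(f),-3.8,45,2) for f in(1.38,1.26,1.14,1.02,.9)])
a=get_image("top").astype(int); b=np.load("top0.npy").astype(int)
# knob: expected pixel for several bar angles, darkness there
for f in np.arange(1.2,1.95,.06):
    u,v=proj("top",[W(-.046,.131-.272*np.cos(f),.052+.272*np.sin(f))])[0].round().astype(int); print(round(f,2),u,v,a[v-1:v+2,u-1:u+2].mean().round(),end=" | ")
```

```text
tip rack [-0.043  0.136]
t 23.65 tip [0.62   0.2382 0.2037] tcp [0.608  0.239  0.2157] tilt 44.9 xaz 176.3 F [ 0.5  0.2 -0.6] w 0.5 q [ 0.11  0.02 -0.78  2.07  0.94  0.65  0.18]
call 0 xyz [[0, -7, 1], [0, -14, 1], [1, -23, 2], [1, -32, 3], [3, -41, 4], [4, -49, 6], [7, -58, 8], [9, -67, 10], [12, -75, 13], [15, -83, 16]] dr [[-0.0, -0.0, 0.0], [-0.0, -0.0, 0.0], [-0.0, -0.0, 0.0], [-0.0, -0.0, 0.0], [-0.0, -0.0, 0.0], [-0.0, -0.0, 0.0], [-0.0, -0.0, 0.0], [-0.0, -0.0, 0.0], [-0.0, -0.0, 0.0], [-0.0, -0.0, 0.0]]
1.2 187 126 135.0 | 1.26 175 125 134.0 | 1.32 163 125 134.0 | 1.38 151 125 133.0 | 1.44 138 125 44.0 | 1.5 126 126 48.0 | 1.56 114 127 39.0 | 1.62 102 128 41.0 | 1.68 90 129 47.0 | 1.74 79 131 43.0 | 1.8 68 133 44.0 | 1.86 58 136 75.0 | 1.92 48 138 118.0 |
```

send_rows --xyz '[[0,-7,1],[0,-14,1],[1,-23,2],[1,-32,3],[3,-41,4],[4,-49,6],[7,-58,8],[9,-67,10],[12,-75,13],[15,-83,16]]' --dr '[[0,0,0],[0,0,0],[0,0,0],[0,0,0],[0,0,0],[0,0,0],[0,0,0],[0,0,0],[0,0,0],[0,0,0]]'

```text
time: 24.53
position: [0.6031, 0.1556, 0.193]
tool_rot: [0.078, 2.357, -0.036]
ft_force: [-1.0, 0.4, -0.3]
grip_width: 0.007
grip_force: 0.3
```

Run:
```python
from h import *
tipr(); plan(*[(bar(f),-3.8,45,2) for f in(.82,.72,.62,.52,.42)])
a=get_image("top"); cv2.imwrite("pics/t5.png",cv2.resize(a[80:230,130:330,::-1],(800,600),interpolation=cv2.INTER_CUBIC))
```

```text
tip rack [-0.0423  0.0525]
t 24.53 tip [0.6151 0.1548 0.181 ] tcp [0.6031 0.1556 0.193 ] tilt 44.9 xaz 176.3 F [-1.   0.4 -0.3] w 0.6 q [ 0.2  -0.08 -0.68  2.2   0.86  0.46  0.32]
call 0 xyz [[2, -5, 2], [4, -10, 5], [8, -16, 8], [11, -22, 12], [15, -28, 16], [19, -33, 20], [24, -38, 24], [28, -43, 29], [33, -48, 33], [38, -52, 38]] dr [[-0.0, -0.0, 0.0], [-0.0, -0.0, 0.0], [-0.0, -0.0, 0.0], [-0.0, -0.0, 0.0], [-0.0, -0.0, 0.0], [-0.0, -0.0, 0.0], [-0.0, -0.0, 0.0], [-0.0, -0.0, 0.0], [-0.0, -0.0, 0.0], [-0.0, -0.0, 0.0]]
```

View pics/t5.png

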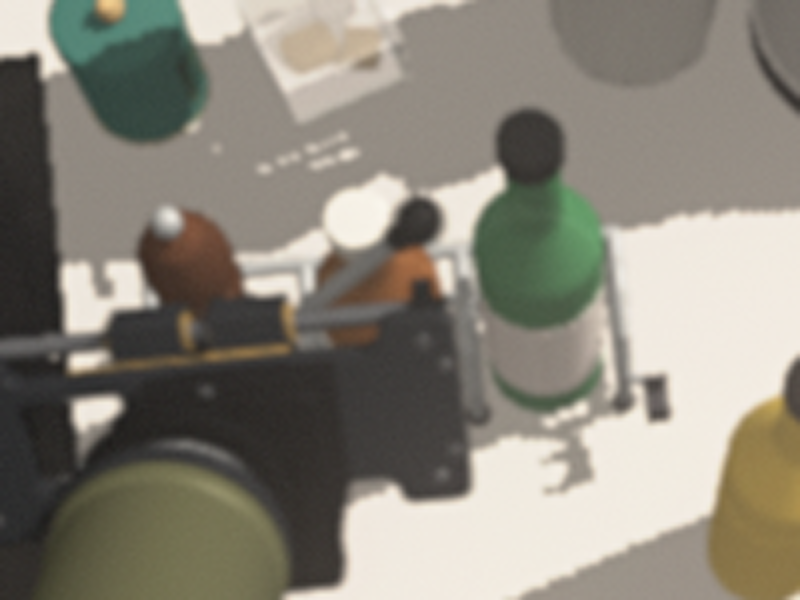

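The bar follows: its knob is now at (415,222), past the amber bottle's cap, and the mill and bottles are undisturbed. I'll continue down.

send_rows --xyz '[[2,-5,2],[4,-10,5],[8,-16,8],[11,-22,12],[15,-28,16],[19,-33,20],[24,-38,24],[28,-43,29],[33,-48,33],[38,-52,38]]' --dr '[[0,0,0],[0,0,0],[0,0,0],[0,0,0],[0,0,0],[0,0,0],[0,0,0],[0,0,0],[0,0,0],[0,0,0]]'

```text
time: 25.42
position: [0.5995, 0.1038, 0.1391]
tool_rot: [0.078, 2.358, -0.036]
ft_force: [0.4, -0.6, 0.5]
grip_width: 0.005
grip_force: 0.2
```

Run:
```python
from h import *
tipr(); plan(*[(bar(f),-3.8,45,2) for f in(.34,.26,.18,.1,.04)])
```

```text
tip rack [-0.0425  0.0005]
t 25.42 tip [0.6114 0.1029 0.1271] tcp [0.5995 0.1038 0.1391] tilt 44.8 xaz 176.3 F [ 0.4 -0.6  0.5] w 0.4 q [ 0.27 -0.03 -0.65  2.29  1.12  0.33  0.13]
call 0 xyz [[4, -3, 4], [8, -6, 8], [12, -8, 13], [16, -11, 17], [21, -13, 21], [25, -15, 26], [30, -16, 30], [34, -18, 35], [38, -18, 38], [41, -19, 42]] dr [[-0.0, -0.0, 0.0], [-0.0, -0.0, 0.0], [-0.0, -0.0, 0.0], [-0.0, -0.0, 0.0], [-0.0, -0.0, 0.0], [-0.0, -0.0, 0.0], [-0.0, -0.0, 0.0], [-0.0, -0.0, 0.0], [-0.0, -0.0, 0.0], [-0.0, -0.0, 0.0]]
```

send_rows --xyz '[[4,-3,4],[8,-6,8],[12,-8,13],[16,-11,17],[21,-13,21],[25,-15,26],[30,-16,30],[34,-18,35],[38,-18,38],[41,-19,42]]' --dr '[[0,0,0],[0,0,0],[0,0,0],[0,0,0],[0,0,0],[0,0,0],[0,0,0],[0,0,0],[0,0,0],[0,0,0]]'

```text
time: 26.25
position: [0.5985, 0.085, 0.0802]
tool_rot: [0.078, 2.359, -0.036]
ft_force: [-0.1, 0.8, 0.6]
grip_width: 0.002
grip_force: 0.2
```

Run:
```python
from h import *
tipr(); plan(*[(bar(f),-3.8,45,2) for f in(.03,.02,.0,-.02,-.04)])
```

```text
tip rack [-0.0422 -0.0183]
t 26.25 tip [0.6104 0.0842 0.0681] tcp [0.5985 0.085  0.0802] tilt 44.8 xaz 176.3 F [-0.1  0.8  0.6] w 0.2 q [ 0.27  0.09 -0.63  2.35  1.65  0.34 -0.35]
call 0 xyz [[0, 0, 1], [1, 0, 1], [1, 0, 2], [2, -1, 2], [3, -1, 3], [4, -1, 5], [5, -1, 6], [7, -1, 7], [8, -1, 8], [9, -1, 9]] dr [[-0.0, -0.0, 0.0], [-0.0, -0.0, 0.0], [-0.0, -0.0, 0.0], [-0.0, -0.0, 0.0], [-0.0, -0.0, 0.0], [-0.0, -0.0, 0.0], [-0.0, -0.0, 0.0], [-0.0, -0.0, 0.0], [-0.0, -0.0, 0.0], [-0.0, -0.0, 0.0]]
```

send_rows --xyz '[[0,0,0],[1,0,1],[1,0,1],[2,0,2],[2,0,2],[3,0,3],[4,0,4],[5,0,5],[6,0,6],[6,0,6]]' --dr '[[0,0,0],[0,0,0],[0,0,0],[0,0,0],[0,0,0],[0,0,0],[0,0,0],[0,0,0],[0,0,0],[0,0,0]]'

```text
time: 27.08
position: [0.6003, 0.0855, 0.0745]
tool_rot: [0.077, 2.354, -0.037]
ft_force: [-3.9, -1.0, 10.3]
grip_width: 0.004
grip_force: 4.2
```

Run:
```python
from h import *
tipr(); info()
```

```text
tip rack [-0.0404 -0.0177]
t 27.08 tip [0.6123 0.0846 0.0625] tcp [0.6003 0.0855 0.0745] tilt 45.1 xaz 176.4 F [-3.9 -1.  10.3] w 0.3 q [ 0.27  0.11 -0.63  2.35  1.71  0.35 -0.41]
```

The reaction is 10 N at exactly the expected height, so the bar is on its stop. I'll withdraw along the finger axis and check.

send_rows --xyz '[[-2,0,-3],[-3,0,-8],[-3,0,-16],[-3,0,-26],[-3,0,-38],[-3,0,-50],[-3,0,-64],[-3,0,-78],[-3,0,-92],[-3,0,-100]]' --dr '[[0,0,0],[0,0,0],[0,0,0],[0,0,0],[0,0,0],[0,0,0],[0,0,0],[0,0,0],[0,0,0],[0,0,0]]'

```text
time: 27.92
position: [0.5301, 0.0902, 0.1467]
tool_rot: [0.078, 2.356, -0.036]
ft_force: [0.3, 0.4, -0.1]
grip_width: 0.006
grip_force: 0.0
```

Run:
```python
from h import *
info(); ball(W(0,.076,0)[:2])
a=get_image("scene"); t=get_image("top")
p=W(-.046,-.141,.052); print("expected knob px scene",proj("scene",[p]),"top",proj("top",[p]))
A=cv2.resize(a[120:300,170:340,::-1],(567,600),interpolation=cv2.INTER_CUBIC)
cv2.imwrite("pics/s6.png",A)
for n,im in(("scene",a),("top",t)):
    u,v=proj(n,[p])[0].round().astype(int); m=(im[v-12:v+13,u-12:u+13].max(2)<60); ys,xs=np.nonzero(m); print(n,"dark centroid",xs.mean()+u-12,ys.mean()+v-12,len(xs))
```

```text
t 27.92 tip [0.5421 0.0894 0.1346] tcp [0.5301 0.0902 0.1467] tilt 44.9 xaz 176.3 F [ 0.3  0.4 -0.1] w 0.5 q [ 0.16 -0.25 -0.55  2.43  0.81  0.3   0.36]
ball px [171.8 133.9] 35 mill [0.6585 0.1761] rack [-0.0005  0.0766]
expected knob px scene [[270.79371867 186.9468902 ]] top [[300.38447608 176.86259091]]
scene dark centroid 272.71794871794873 189.07692307692307 39
top dark centroid nan nan 0<stdin>:8: RuntimeWarning: Mean of empty slice.
  ret = ret.dtype.type(ret / rcount)
```

View pics/s6.png

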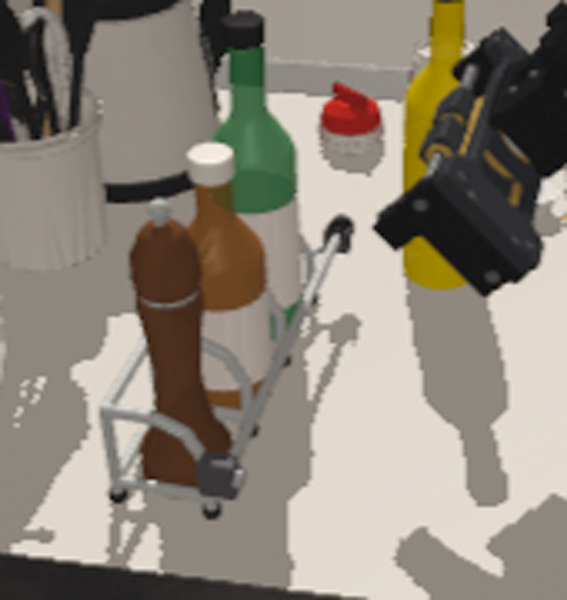

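The bar lies across all three bays in its cradle, with the knob at (340,232) where it is expected to be. The mill and both bottles are upright. Handing in.

```bash
python3 -c "
from bench import *
print(close_job())"
```

```text
the job is handed in; nothing more can be done
None
```

The mill is pushed home upright in the left bay and the retaining bar is down in its cradle; both bottles stand where they were, and the job was handed in after about 28 s with no result reported back.

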